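# Weigh and log a batch of brass bars on the bench balance

### The arm

A 6-joint arm with a two-finger parallel gripper is mounted at the origin on the work surface. World frame = base frame: x ahead of the robot, y to its left, z up, the work surface at z = 0. Lengths are in mm, angles in degrees, forces in N, time in s.
With the tool pointing down it reaches from about 350 to 850 mm from the base axis. Payload 8.1 kg.
Tool frame: the origin (TCP) lies midway between the tips of the shut fingers; the grasp point (between the pads) lies 19 mm behind it (r.tcp_to_grasp is the distance from the TCP to the grasp point, in mm); z points along the fingers, y is the direction in which the jaws open and shut (so a half turn about z gives the same grasp; the last joint's range is limited). The gripper opens to 85 mm and grips with 20 to 120 N. Pads are 22 mm wide; open, the fingers measure 114 mm over their backs; the gripper's body (76 mm by 85 mm) begins 54 mm behind the grasp point. The pads swing forward as they close: fully open they stand 13 mm farther back than shut.
Start: joints at [59.106, 7.471, 85.268, -0, 87.261, -4.893], TCP at [263.011, 539.287, 231.292] pointing down, gripper open.
Joint ranges: [-169.43, 169.43], [-51.17, 129.36], [1.28, 143.12], [-76.62, 256.62], [0, 156.53], [-152.29, 152.29]. Speed limits (degrees/s): [136.94, 136.94, 159.86, 180, 180, 180].

### API

Orientations are given as [roll, pitch, yaw] about the fixed x, y, z axes, in that order (R = Rz(yaw) Ry(pitch) Rx(roll)).
In Python, from bench import r gives the robot as it stands.
- The arm moves only by the tool jog_arm, never from a script. Its argument "targets" is a list of rows, each a list of 7 numbers: the shift along the tool's x, y, z in m, then the turn, a rotation vector about the tool's x, y, z in rad, then the closure, from 0 (fully open) to 1 (shut). In form: [[dx, dy, dz, wx, wy, wz, claw], ...]. A call has 1 to 5 rows; each row is the pose to reach, as a shift and turn from the pose commanded when the call began, along the tool's axes at that moment; what a row does not reach only later rows make up. A row lasts 1/12 s, in which the tool goes at most 41.7 mm and 7.16 degrees, less where a joint would pass 70% of its speed; a pose out of reach is approached as far as the arm can. A call with a gripper value outside its range is refused whole. The fingers move at their own pace and stop on an object; "newtons" is the grip in N (left out, the last holds). Time passes only in rows, so rows that repeat a pose let the fingers close. It gives the time, the measured TCP pose, the force and the opening at its end, in the units of the state.
- r.sense(): the state, without advancing time (a new reading comes with each control period).
- r.snapshot(name): name is "scene" or "top" or "wrist"; returns a dict with "pixels" (400x640x3 uint8, red, green, blue), "fx", "fy", "cx", "cy" (pixels), "origin" and "attitude" of the camera in the world. Camera axes: x right, y down, z forward; pixel columns grow to the right and rows downward; lengths in mm; the calibration is good to about 2 mm. A picture is of the moment at which its call begins. There is no depth.
- r.hand_in(): hands the job in, once; it reports no verdict.
The state is a dict: "time": time; "joint_pos": joint angles; "qd": joint speeds; "joint_efforts": joint torques, N m; "tool_pos": TCP position; "tcp_rot": TCP orientation; "ft_force": force on the tool from outside, world axes, zero at the start; "wrist_torque": the same for the moment, N m; "finger_gap": finger opening in mm.
Only numpy, scipy, OpenCV 4.12 (cv2) and the standard library are available. Lean on these libraries where they do the work, as an engineer would, in place of code of your own. Each camera call takes 0.05 s, during which the arm holds its last target.

### The job

Weigh and log this batch: with the balance's beam arrested, put every brass bar that is on the black mat onto the balance pan, throw the arrest lever over to free the beam so that the loaded pan sinks, then push the recorder's orange roller aside until its switch trips (arm between the green dots, not on to the red one), keep it tripped for a full second or two and let it spring back. Then bring the arrest lever fully back so that the beam is locked level again, and only after that move all the bars into the wooden tray. Touch the bars only while the beam is arrested, never trip the recorder with the beam arrested, and leave the other things on the bench where they are.

Things in the scene. Friction and masses are not known exactly. Their poses are not given: they have to be found in the camera images.
- bar1: Solid brass casting bar, a block 42 mm long (own x) by 22 x 22 mm, about 0.17 kg; origin at the centre of its underside. Two to four of the four bars are present; None if absent. At the start the bars lie flat on the black mat, apart from each other.
- bar2: Solid brass casting bar, a block 42 mm long (own x) by 22 x 22 mm, about 0.17 kg; origin at the centre of its underside. Two to four of the four bars are present; None if absent. At the start the bars lie flat on the black mat, apart from each other.
- bar3: Solid brass casting bar, a block 42 mm long (own x) by 22 x 22 mm, about 0.17 kg; origin at the centre of its underside. Two to four of the four bars are present; None if absent. At the start the bars lie flat on the black mat, apart from each other.
- bar4: Solid brass casting bar, a block 42 mm long (own x) by 22 x 22 mm, about 0.17 kg; origin at the centre of its underside. Two to four of the four bars are present; None if absent. At the start the bars lie flat on the black mat, apart from each other.
- balance: Fixed green check balance; origin at bench level under its middle. Own x points from the pan to the brass counterweight (roughly away from the robot), y to the left. Pan centre at x -90 mm; beam pivot at x +60, 50 mm up; tail to x +150, 80 mm up. Arrest lever on the -y side, at y -130 mm, on a shaft along y at x +10 mm, 25 mm up.
- pan_in (a point): Centre of the floor of the square steel pan (66 mm above the bench when arrested). Axes as the balance's when level; it tips with the beam. The inside is 144 x 144 mm with a rim 8 mm high above the floor. Room for four bars laid flat in two rows of two.
- beam (a joint): Angle of the beam: 0 = level (arrested), up to 0.12 rad = pan fully down. The empty beam stays level by its counterweight; two or more bars anywhere on the pan take a free beam fully down.
- arrest (a joint): Arrest lever: 0 = arrested (leans 0.6 rad to balance -x, the robot), 1.2 = released (leans 0.6 rad to +x, away). It stays when thrown fully over; 2 to 8 N at the ball move it. The beam is fully free above 0.9; the lever lifts it level as it returns to its stop at 0; below 0.15 it is fully arrested.
- lever_ball (a point): Centre of the black ball, 20 mm across, at the end of the arrest lever, 75 mm from the lever's shaft (shaft 25 mm above the bench) and 87 mm above the bench at either end of its travel. The stalk below is 8 mm thick.
- recorder: Fixed grey batch recorder: base 70 x 70 x 20 mm, switch housing to 62 mm high, white dial 33 mm in radius and roller arm on its +x face, which looks roughly away from the robot. Origin at bench level below the middle of the housing. The arm is pushed towards the recorder's own +y (to the left, seen from the robot).
- roller (a point): Centre of the orange roller, 18 mm across and 12 mm wide, at the upper end of the arm: 55 mm from the arm's pivot, which is 42 mm above the bench; so 97 mm above the bench at rest. It lies 28 mm to +x of the recorder's origin. It swings to the recorder's +y and down.
- switch_arm (a joint): Angle of the roller arm: 0 = upright at rest; it is sprung and returns by itself (about 1 N to start, 3 N at 0.6). The switch is tripped above 0.5 rad (first green dot); above 0.95 rad it is over-travelled (last green dot 0.86, red dot 1.1); do not go there. It only swings to the +y side.
- mat: Flat fixed black rubber mat 170 (x) x 200 (y) x 3 mm on which the bars lie at the start; origin at the centre of its underside. It is on the left or the right of the balance.
- tray: Fixed shallow wooden tray 160 x 160 mm for the weighed bars, on the other side of the balance; outer height 16 mm, walls 4 mm; origin at the centre of its underside.
- tray_in (a point): Centre of the tray's inner floor (about 4 mm above the bench); inside 152 x 152 mm, walls about 12 mm high above the floor.
- pliers: Bystander: red-handled pliers lying flat, 150 mm long; origin near the joint.
- hammer: Bystander: small hammer lying flat, 180 mm long.
- loupe: Bystander: black eye loupe, 32 mm across, 26 mm high.
- polish_jar: Bystander: jar with white cap, 52 mm across, 50 mm high.
- file: Bystander: file with wooden handle lying flat, 215 mm long.
- fire_brick: Bystander: white soldering brick 100 x 60 x 30 mm.
- brush_cup: Bystander: blue cup, 64 mm across, 70 mm high.
Not all that is in view belongs to the job. What is shaped like the bar4 but blue is not meant. What is shaped like the bar2 but blue is not meant.

How it is judged (in metres and radians):
On the way, in this order (a step that is already met when the one before it is completed fails the run):
1. all bars lie on the pan while the beam is arrested (x of bar1 in the frame of pan_in between -0.072 and 0.072 m and y of bar1 in the frame of pan_in between -0.072 and 0.072 m and z of bar1 in the frame of pan_in between -0.006 and 0.05 m and x of bar2 in the frame of pan_in between -0.072 and 0.072 m and y of bar2 in the frame of pan_in between -0.072 and 0.072 m and z of bar2 in the frame of pan_in between -0.006 and 0.05 m and x of bar3 in the frame of pan_in between -0.072 and 0.072 m and y of bar3 in the frame of pan_in between -0.072 and 0.072 m and z of bar3 in the frame of pan_in between -0.006 and 0.05 m and x of bar4 in the frame of pan_in between -0.072 and 0.072 m and y of bar4 in the frame of pan_in between -0.072 and 0.072 m and z of bar4 in the frame of pan_in between -0.006 and 0.05 m and value of joint arrest below 0.15 rad and value of joint beam below 0.03 rad and linear speed of each of bar1, bar2, bar3, bar4 below 0.03 m/s), for 0.2 s.
2. the beam is free and the loaded pan has sunk (x of bar1 in the frame of pan_in between -0.072 and 0.072 m and y of bar1 in the frame of pan_in between -0.072 and 0.072 m and z of bar1 in the frame of pan_in between -0.006 and 0.05 m and x of bar2 in the frame of pan_in between -0.072 and 0.072 m and y of bar2 in the frame of pan_in between -0.072 and 0.072 m and z of bar2 in the frame of pan_in between -0.006 and 0.05 m and x of bar3 in the frame of pan_in between -0.072 and 0.072 m and y of bar3 in the frame of pan_in between -0.072 and 0.072 m and z of bar3 in the frame of pan_in between -0.006 and 0.05 m and x of bar4 in the frame of pan_in between -0.072 and 0.072 m and y of bar4 in the frame of pan_in between -0.072 and 0.072 m and z of bar4 in the frame of pan_in between -0.006 and 0.05 m and value of joint arrest above 0.9 rad and value of joint beam above 0.08 rad), for 0.2 s.
3. the roller switch is held tripped for a good second while the loaded beam is free (all of step 2 and value of joint switch_arm above 0.5 rad), for 0.8 s.
4. the switch has sprung back and the beam is arrested again (value of joint each of switch_arm, arrest below 0.15 rad and value of joint beam below 0.03 rad), for 0.2 s.
At the end, for the whole second after the job is handed in: Every bar present rests on the floor of the wooden tray (centre within 76 mm of the tray's centre both ways, not stacked high), the arrest lever is back (below 0.15 rad), the beam level (below 0.03 rad) and the roller arm sprung back (below 0.15 rad) (all of step 4 and x of bar1 in the frame of tray_in between -0.076 and 0.076 m and y of bar1 in the frame of tray_in between -0.076 and 0.076 m and z of bar1 in the frame of tray_in between -0.006 and 0.03 m and x of bar2 in the frame of tray_in between -0.076 and 0.076 m and y of bar2 in the frame of tray_in between -0.076 and 0.076 m and z of bar2 in the frame of tray_in between -0.006 and 0.03 m and x of bar3 in the frame of tray_in between -0.076 and 0.076 m and y of bar3 in the frame of tray_in between -0.076 and 0.076 m and z of bar3 in the frame of tray_in between -0.006 and 0.03 m and x of bar4 in the frame of tray_in between -0.076 and 0.076 m and y of bar4 in the frame of tray_in between -0.076 and 0.076 m and z of bar4 in the frame of tray_in between -0.006 and 0.03 m and linear speed of each of bar1, bar2, bar3, bar4 below 0.02 m/s); the robot touches nothing.
It fails at once if the recorder is tripped while the beam is arrested (value of joint switch_arm above 0.5 rad and value of joint arrest below 0.5 rad).
It fails at once if the roller arm is pushed past its safe over-travel of 0.95 rad (value of joint switch_arm above 0.95 rad).
It fails at once if a bar is handled while the beam is free (value of joint arrest above 0.5 rad and (contact force between the fingers and bar1 above 0.5 N or contact force between the fingers and bar2 above 0.5 N or contact force between the fingers and bar3 above 0.5 N or contact force between the fingers and bar4 above 0.5 N)).
It fails at once if one of the other things on the bench is displaced by more than 50 mm (distance of any of pliers, hammer, loupe, polish_jar, file, fire_brick, brush_cup from where it was at the start of the episode above 0.05 m).
Of bar1, bar2, bar3, bar4 only 2 to 4 are there at a start; the rules pass over those that are not, and their reading is None.
At some moment in a run one of bar1, bar2, bar3, bar4 may be knocked a few centimetres aside while the robot is not near it.
Once in a run the grip may slacken for a moment while it holds something.
It also fails if it takes over 210 s, if anything falls off the work surface, if the arm or the gripper's body presses on something with over 40 N, if the wrist force passes 120 N, or if a joint passes its speed limit or range.

## Working session

There is one attempt and no reset: what is moved stays moved. The work goes in short steps, Python scripts to look and compute and a tool call to move; the robot and the scene stay as the last step left them, time stands still between calls to the robot, and variables do not carry over. Pictures are saved under pics/ and viewed, and the job is handed in when it is done.

Besides the shell and the picture viewer there is one more tool, called after "Call:" in YAML: its name, and indented under it one key for each argument. jog_arm: Moves the arm, as the interface text tells. Its arguments: {"type":"object","properties":{"targets":{"type":"array","items":{"type":"array","items":{"type":"number"}}},"newtons":{"type":"number"}},"required":["targets"]}

```bash
mkdir -p pics; ls; python3 - <<'E'
from bench import r
import cv2
print(r.sense())
for n in ["scene","top","wrist"]:
    s=r.snapshot(n); cv2.imwrite(f"pics/{n}0.png",s["pixels"][:,:,::-1])
    print(n,{k:v for k,v in s.items() if k!="pixels"})
E
```

```text
pics
{'time': 0.0, 'joint_pos': array([ 5.91051126e+01,  7.51433591e+00,  8.53306504e+01, -9.16283378e-04,
        8.72625549e+01, -4.89141150e+00]), 'qd': array([-0.03029275, -0.00221943,  0.02259383,  0.06429954, -0.01547685,
       -0.03328114]), 'joint_efforts': array([ 1.69047446e-03, -5.69382370e+01, -5.00564182e+01,  1.77780275e-04,
        1.46227199e-02, -1.68832253e-05]), 'tool_pos': array([262.73370789, 538.7883416 , 230.23935595]), 'tcp_rot': array([-1.79892772e+02, -8.25795000e-03,  1.53996561e+02]), 'ft_force': array([-0.59114307, -0.68710175, -0.21176789]), 'wrist_torque': array([ 0.00851779,  0.04251612, -0.00099481]), 'finger_gap': 85.19294165635614}
scene {'fx': 374.19091710656176, 'fy': 374.19091710656176, 'cx': 316.6979304792297, 'cy': 202.8820130636356, 'origin': array([1445.92342432,  280.71020547,  701.29594675]), 'attitude': array([-123.95625028,   -1.22739303,  105.95495287])}
top {'fx': 430.6284715081083, 'fy': 430.6284715081083, 'cx': 327.02756529895356, 'cy': 198.9661034550455, 'origin': array([ 390.94435317,   56.54859172, 1149.40064666]), 'attitude': array([-169.90577703,    0.45280864,  -88.65782676])}
wrist {'fx': 352.8715263455355, 'fy': 352.8715263455355, 'cx': 320.44706022340733, 'cy': 196.38549426972807, 'origin': array([201.30212032, 568.73363693, 372.94588964]), 'attitude': array([1.64492147e+02, 1.12203894e-01, 6.39881372e+01])}
```

View pics/top0.png

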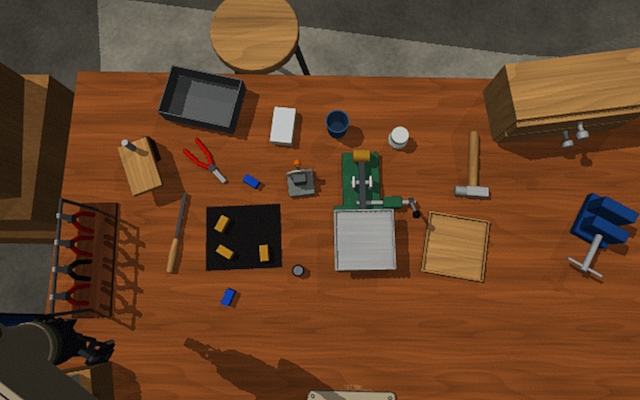

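View pics/scene0.png

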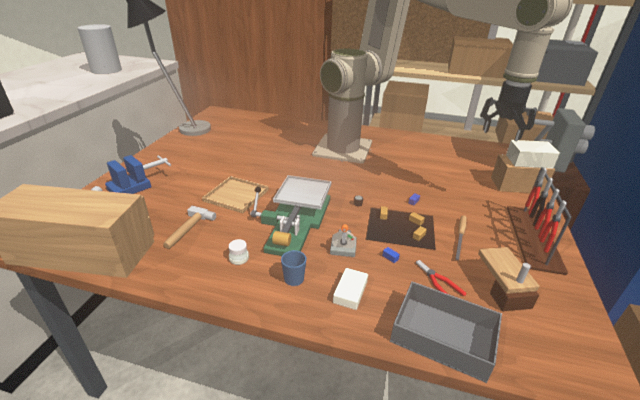

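View pics/wrist0.png

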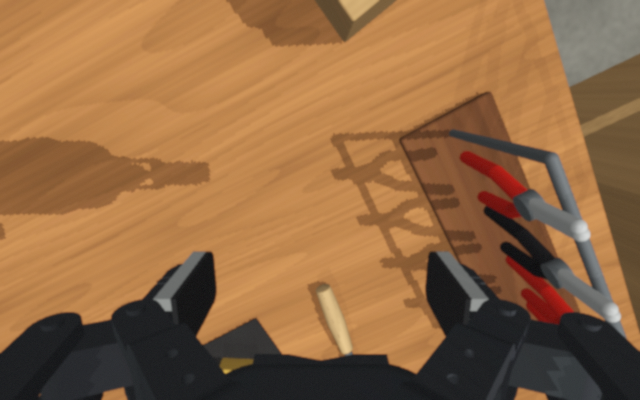

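Three brass bars sit on the black mat, at top-view pixels (221,224), (225,252) and (264,253). The two blue blocks, at (252,181) and (229,297), are the same shape but blue and off the mat, so they are excluded. Next I'll enlarge the view to confirm and measure.

```bash
cat > h.py <<'E'
from bench import r
import numpy as np, cv2
from scipy.spatial.transform import Rotation as Ro
def cam(n):
    s=r.snapshot(n); s["R"]=Ro.from_euler("xyz",s["attitude"],degrees=True).as_matrix(); return s
def ray(s,u,v,z):
    d=s["R"]@np.array([(u-s["cx"])/s["fx"],(v-s["cy"])/s["fy"],1.]); o=s["origin"]
    return o+d*(z-o[2])/d[2]
def proj(s,p):
    q=s["R"].T@(np.array(p,float)-s["origin"]); return np.array([s["cx"]+s["fx"]*q[0]/q[2],s["cy"]+s["fy"]*q[1]/q[2]])
def save(s,name,box=None,k=1):
    im=s["pixels"][:,:,::-1]
    if box: im=im[box[1]:box[3],box[0]:box[2]]
    im=cv2.resize(im,None,fx=k,fy=k,interpolation=cv2.INTER_CUBIC); cv2.imwrite("pics/"+name,im)
def mask(s,lo,hi):
    h=cv2.cvtColor(s["pixels"],cv2.COLOR_RGB2HSV); return cv2.inRange(h,np.array(lo),np.array(hi))
def blobs(m,amin=20):
    c,_=cv2.findContours(m,cv2.RETR_EXTERNAL,cv2.CHAIN_APPROX_NONE)
    return [x for x in c if cv2.contourArea(x)>amin]
def move(goal,yaw,tip=(0,0)):
    """tool-frame shift from measured pose to world goal, pointing down with yaw"""
    st=r.sense(); R=Ro.from_euler("xyz",st["tcp_rot"],degrees=True)
    G=Ro.from_euler("xyz",[180+tip[0],tip[1],yaw],degrees=True)
    d=R.inv().apply(np.array(goal)-st["tool_pos"])/1000
    w=(R.inv()*G).as_rotvec()
    print("tcp",st["tool_pos"].round(1),st["tcp_rot"].round(1),"gap",round(st["finger_gap"],1),"t",round(st["time"],1),"F",st["ft_force"].round(1))
    print("shift",d.round(4),"turn",w.round(3)); return d,w
E
python3 - <<'E'
from h import *
s=cam("top"); save(s,"top_a.png",(190,120,510,300),2.5)
h=cv2.cvtColor(s["pixels"],cv2.COLOR_RGB2HSV)
for p in [(221,224),(264,253),(225,252),(212,260),(360,157),(297,163)]: print(p,h[p[1],p[0]])
m=mask(s,(14,150,90),(28,255,255)); m[:, :200]=0; m[:200]=0;m[272:]=0;m[:,285:]=0
for c in blobs(m):
    R=cv2.minAreaRect(c); b=cv2.boxPoints(R)
    P=np.array([ray(s,*q,25) for q in b]); e=P[1]-P[0];f=P[2]-P[1]
    if np.hypot(*f[:2])>np.hypot(*e[:2]): L=f
    else: L=e
    print(R, P.mean(0).round(1), np.linalg.norm(e).round(1),np.linalg.norm(f).round(1),"ang",(np.degrees(np.arctan2(L[1],L[0]))%180).round(1))
E
```

```text
(221, 224) [ 19 202 172]
(264, 253) [ 19 206 167]
(225, 252) [ 19 212 167]
(212, 260) [110  38  20]
(360, 157) [ 19 206 145]
(297, 163) [ 14 255 201]
((263.40985107421875, 252.50820922851562), (16.477502822875977, 8.510359764099121), 84.80557250976562) [446.  232.1  25. ] 22.2 42.7 ang 7.9
((224.02940368652344, 251.1176300048828), (15.949368476867676, 8.746427536010742), 30.963754653930664) [447.2 334.8  25. ] 22.3 42.3 ang 61.1
((220.99998474121094, 222.99998474121094), (8.459721565246582, 16.280973434448242), 28.610462188720703) [520.6 347.5  25. ] 42.3 22.8 ang 154.8
```

View pics/top_a.png

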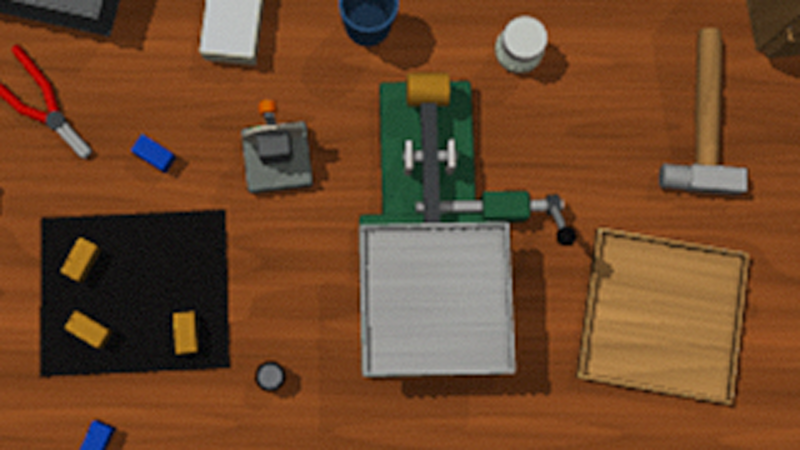

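The crop confirms three brass bars on the mat, each measuring about 42x22 mm. Next I'll measure the pan, tray, lever ball and roller.

```bash
python3 - <<'E'
from h import *
s=cam("top"); c=cam("scene")
save(c,"sc_a.png",(180,160,400,300),3.6)
# pan corners (crop px/2.5 + offset)
def f(x,y): return 190+x/2.5,120+y/2.5
pan=[f(361,224),f(512,222),f(515,373),f(363,377)]
P=np.array([ray(s,*q,74) for q in pan]); print("pan",P.round(1).tolist(),P.mean(0).round(1))
tr=[f(598,228),f(750,253),f(733,404),f(579,379)]
P=np.array([ray(s,*q,16) for q in tr]); print("tray",P.round(1).tolist(),P.mean(0).round(1))
print("ball top",ray(s,*f(566,236),87).round(1)); print("roller top",ray(s,*f(267,106),97).round(1))
m=mask(s,(8,230,120),(17,255,255));m[:150]=0;m[180:]=0;m[:,:280]=0;m[:,310:]=0
for b in blobs(m,3): R=cv2.minAreaRect(b);print("orange",R, ray(s,*R[0],97).round(1))
mc=mask(c,(3,180,120),(17,255,255))
for b in blobs(mc,8): 
    R=cv2.minAreaRect(b)
    if 300<R[0][0]<370 and R[0][1]>210: print("scene orange",R)
h=[f(384,82),f(470,80),f(475,215)]
print("green base",[ray(s,*q,10).round(1) for q in h])
E
```

```text
pan [[555.3, 50.3, 74.0], [560.7, -102.0, 74.0], [410.3, -104.4, 74.0], [402.9, 45.2, 74.0]] [482.3 -27.7  74. ]
tray [[565.4, -201.7, 16.0], [542.3, -361.5, 16.0], [385.0, -337.3, 16.0], [406.7, -179.2, 16.0]] [ 474.9 -270.    16. ]
ball top [ 545.8 -153.7   87. ]
roller top [670.  147.7  97. ]
orange ((296.5, 162.5), (5.0, 5.0), 90.0) [669.7 148.4  97. ]
green base [array([722.9,  27.9,  10. ]), array([727.2, -66.2,  10. ]), array([577.5, -71.9,  10. ])]
```

View pics/sc_a.png

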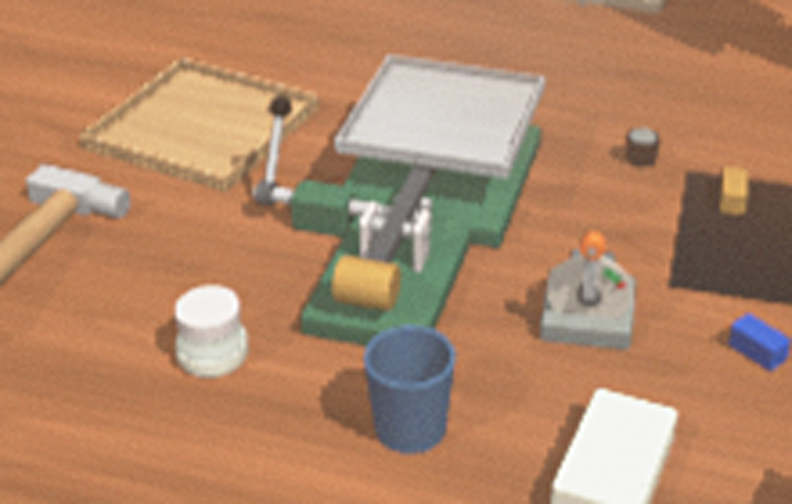

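```bash
python3 - <<'E'
from h import *
s=cam("top"); c=cam("scene")
q=(180+594/3.6,160+243/3.6); print("roller scene @97",ray(c,*q,97).round(1))
print("ball scene",ray(c,180+280/3.6,160+104/3.6,87).round(1))
for x,y in [(245,192),(312,186),(308,122)]: print("rec base",ray(s,190+x/2.5,120+y/2.5,20).round(1))
move((520.6,347.5,130),154.8)
E
```

```text
roller scene @97 [668.4 149.7  97. ]
ball scene [ 546.2 -152.4   87. ]
rec base [595.3 174.4  20. ]
rec base [603.4 103.1  20. ]
rec base [673.6 109.4  20. ]
tcp [263.  539.2 231.1] [-180.    0.  154.] gap 85.5 t 0.4 F [ 0.1  0.4 -0.2]
shift [-0.3156 -0.0594  0.1011] turn [-0.     0.    -0.014]
```

Call:
jog_arm:
  targets:
    - [-0.04, -0.01, 0.0, 0, 0, 0, 0.4]
    - [-0.08, -0.02, 0.01, 0, 0, 0, 0.4]
    - [-0.12, -0.025, 0.03, 0, 0, -0.01, 0.4]
    - [-0.16, -0.03, 0.04, 0, 0, -0.014, 0.4]
    - [-0.2, -0.038, 0.05, 0, 0, -0.014, 0.4]
  newtons: 40

```text
time: 0.82
tool_pos: [423.9, 418.8, 181.4]
tcp_rot: [-180.0, -0.0, 154.9]
ft_force: [0.1, 0.9, 0.6]
finger_gap: 51.4
```

Call:
jog_arm:
  targets:
    - [-0.04, -0.01, 0.01, 0, 0, 0, 0.4]
    - [-0.08, -0.015, 0.02, 0, 0, 0, 0.4]
    - [-0.1156, -0.0214, 0.03, 0, 0, 0, 0.4]
    - [-0.1156, -0.0214, 0.05, 0, 0, 0, 0.4]
    - [-0.1156, -0.0214, 0.05, 0, 0, 0, 0.4]

```text
time: 1.23
tool_pos: [518.1, 348.4, 128.0]
tcp_rot: [-179.7, -0.2, 154.6]
ft_force: [-0.7, -0.3, -1.4]
finger_gap: 51.5
```

```bash
cat > wl.py <<'E'
from h import *
import sys
def bars(s,z=25,amin=300):
    m=mask(s,(14,130,60),(28,255,255)); out=[]
    for c in blobs(m,amin):
        R=cv2.minAreaRect(c); b=cv2.boxPoints(R)
        P=np.array([ray(s,*q,z) for q in b]); e=P[1]-P[0];f=P[2]-P[1]
        L=f if np.hypot(*f[:2])>np.hypot(*e[:2]) else e
        print("px",np.round(R[0]),"pos",P.mean(0).round(1),"size",np.linalg.norm(e).round(1),np.linalg.norm(f).round(1),"ang",(np.degrees(np.arctan2(L[1],L[0]))%180).round(1))
E
python3 - <<'E'
from wl import *
s=cam("wrist"); save(s,"w1.png"); bars(s)
move((520.6,347.5,8),154.8)
E
```

```text
px [472. 382.] pos [717.8 393.6  25. ] size 35.8 33.0 ang 160.2
px [322. 195.] pos [517.  348.7  25. ] size 21.9 44.9 ang 155.3
px [136. 170.] pos [444.1 237.8  25. ] size 31.2 43.3 ang 7.0
px [259. 111.] pos [445.4 335.7  25. ] size 22.4 43.7 ang 60.9
px [319. 192.] pos [533.5 338.   25. ] size 303.1 400.5 ang 64.5
tcp [517.1 349.7 129.5] [-179.8   -0.2  154.7] gap 51.1 t 1.3 F [-0.6  0.1  1. ]
shift [-0.0045  0.      0.1215] turn [-0.004 -0.003 -0.002]
```

View pics/w1.png

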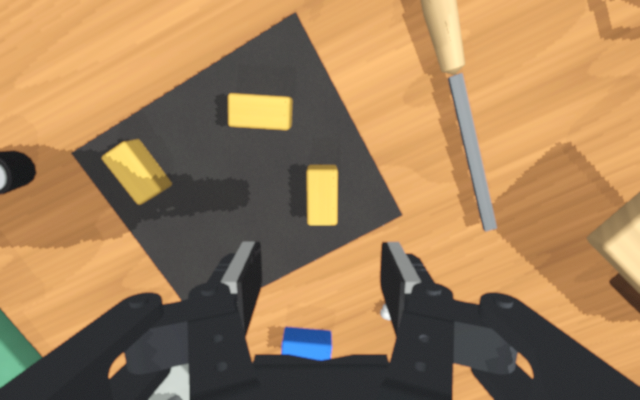

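The wrist view shows the bar at pixel (322,195), lying between the fingers, which agrees with the top view within 4 mm. I'll descend and grip.

Call:
jog_arm:
  targets:
    - [-0.001, 0, 0.04, 0, 0, 0, 0.4]
    - [-0.001, 0, 0.08, 0, 0, 0, 0.4]
    - [-0.001, 0, 0.11, 0, 0, 0, 0.4]
    - [-0.001, 0, 0.12, 0, 0, 0, 0.4]
    - [-0.001, 0, 0.121, 0, 0, 0, 0.4]

```text
time: 1.7
tool_pos: [516.3, 350.7, 8.8]
tcp_rot: [-179.7, -0.2, 154.9]
ft_force: [-0.1, -0.7, 0.2]
finger_gap: 51.1
```

Call:
jog_arm:
  targets:
    - [0, 0, 0, 0, 0, 0, 0.7]
    - [0, 0, 0, 0, 0, 0, 0.9]
    - [0, 0, 0, 0, 0, 0, 0.9]
    - [0, 0, 0, 0, 0, 0, 0.9]
    - [0, 0, 0, 0, 0, 0, 0.9]
  newtons: 60

```text
time: 2.12
tool_pos: [521.4, 352.5, 15.0]
tcp_rot: [179.7, 0.2, 154.8]
ft_force: [-0.6, 0.6, 7.1]
finger_gap: 20.4
```

Call:
jog_arm:
  targets:
    - [0, 0, -0.01, 0, 0, 0, 0.9]
    - [0, 0, -0.03, 0, 0, 0, 0.9]
    - [0, 0, -0.06, 0, 0, 0, 0.9]

```text
time: 2.37
tool_pos: [517.5, 349.8, 70.2]
tcp_rot: [-179.8, -0.1, 154.8]
ft_force: [0.3, -0.6, -2.2]
finger_gap: 19.9
```

```bash
python3 - <<'E'
from wl import *
s=cam("wrist"); save(s,"w2.png")
move((515,-65,160),182)
E
```

```text
tcp [521.9 352.4  79.5] [179.7   0.2 154.8] gap 20.1 t 2.4 F [6.  2.9 5. ]
shift [-0.1718 -0.3802 -0.0819] turn [ 0.005  0.005 -0.475]
```

View pics/w2.png

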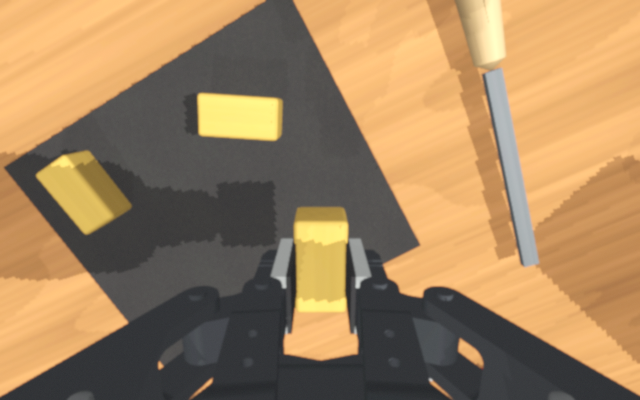

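The bar is held between the pads, centred around (320,258). The last pose reading jumped, so I'll re-read it.

```bash
python3 - <<'E'
from wl import *
for i in range(4):
    cam("top"); st=r.sense(); print(st["time"],st["tool_pos"].round(1),st["tcp_rot"].round(2),st["ft_force"].round(1),st["finger_gap"].round(1))
move((515,-65,160),182)
E
```

```text
Traceback (most recent call last):
AttributeError: 'float' object has no attribute 'round'
```

```bash
python3 - <<'E'
from wl import *
for i in range(4):
    cam("top"); st=r.sense(); print(st["time"],st["tool_pos"].round(1),st["tcp_rot"].round(2),st["ft_force"].round(1))
move((515,-65,160),182)
E
```

```text
2.5167 [522.2 352.5  76.5] [179.62   0.27 154.8 ] [ 0.5 -0.5 -0.8]
2.5667 [520.8 351.7  74.1] [1.7979e+02 1.5000e-01 1.5479e+02] [-1.3  0.6 -2.4]
2.6167 [519.6 351.   72.2] [1.7994e+02 5.0000e-02 1.5480e+02] [-0.   0.2 -2.1]
2.6667 [518.9 350.7  71.1] [-1.7997e+02 -2.0000e-02  1.5480e+02] [-0.1  1.2 -2.6]
tcp [518.9 350.7  71.1] [-180.    -0.   154.8] gap 20.4 t 2.7 F [-0.1  1.2 -2.6]
shift [-0.1734 -0.3778 -0.0888] turn [-0.    -0.    -0.475]
```

Call:
jog_arm:
  targets:
    - [0, 0, -0.03, 0, 0, 0, 0.9]
    - [-0.015, -0.03, -0.055, 0, 0, 0, 0.9]
    - [-0.03, -0.065, -0.075, 0, 0, 0, 0.9]
    - [-0.045, -0.1, -0.085, 0, 0, 0, 0.9]
    - [-0.06, -0.13, -0.089, 0, 0, 0, 0.9]

```text
time: 3.08
tool_pos: [518.2, 206.1, 161.6]
tcp_rot: [180.0, 0.1, 154.8]
ft_force: [0.8, -0.5, -1.3]
finger_gap: 19.7
```

Call:
jog_arm:
  targets:
    - [-0.015, -0.034, 0, 0, 0, -0.08, 0.9]
    - [-0.03, -0.068, 0, 0, 0, -0.16, 0.9]
    - [-0.045, -0.1, 0, 0, 0, -0.25, 0.9]
    - [-0.06, -0.13, 0, 0, 0, -0.35, 0.9]
    - [-0.075, -0.165, 0, 0, 0, -0.45, 0.9]

```text
time: 3.5
tool_pos: [514.7, 25.3, 159.0]
tcp_rot: [180.0, -0.1, -179.1]
ft_force: [0.2, 1.0, -1.2]
finger_gap: 20.8
```

```bash
python3 - <<'E'
from wl import *
move((515,-65,160),182)
s=cam("top"); save(s,"t3.png",(190,120,510,300),2.5)
E
```

```text
tcp [514.7  25.3 159. ] [ 1.800e+02 -1.000e-01 -1.791e+02] gap 20.8 t 3.5 F [ 0.2  1.  -1.2]
shift [ 0.0011 -0.0903 -0.001 ] turn [ 0.    -0.002 -0.02 ]
```

View pics/t3.png

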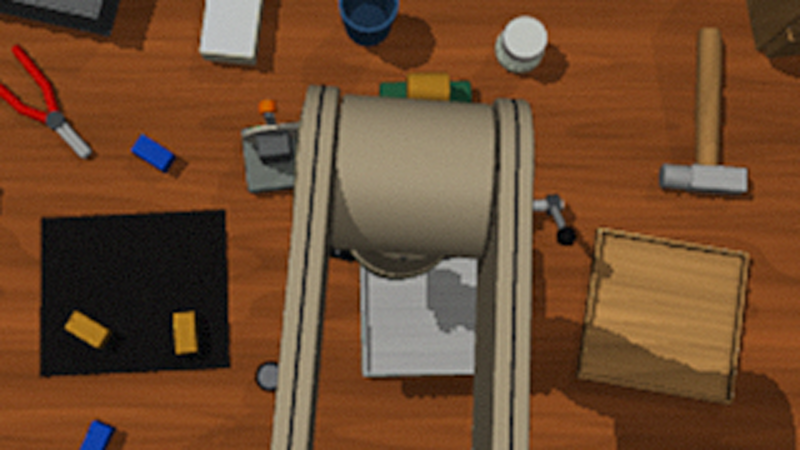

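Call:
jog_arm:
  targets:
    - [0, -0.04, 0, 0, 0, -0.02, 0.9]
    - [0.001, -0.08, 0, 0, 0, -0.02, 0.9]
    - [0.001, -0.08, 0.0, 0, 0, -0.02, 0.9]
    - [0.001, -0.08, 0.03, 0, 0, -0.02, 0.9]
    - [0.001, -0.08, 0.065, 0, 0, -0.02, 0.9]

```text
time: 3.97
tool_pos: [517.8, -54.8, 96.8]
tcp_rot: [-179.9, 0.3, -178.4]
ft_force: [0.6, 0.0, -1.8]
finger_gap: 20.1
```

Call:
jog_arm:
  targets:
    - [0, 0, 0.006, 0, 0, 0, 0.9]
    - [0, 0, 0.008, 0, 0, 0, 0.9]
    - [0, 0, 0.01, 0, 0, 0, 0.9]
    - [0, 0, 0.01, 0, 0, 0, 0.9]
    - [0, 0, 0.01, 0, 0, 0, 0.9]

```text
time: 4.38
tool_pos: [517.0, -53.5, 87.2]
tcp_rot: [-180.0, 0.2, -178.2]
ft_force: [0.6, 0.8, -1.5]
finger_gap: 19.9
```

```bash
python3 - <<'E'
from wl import *
for i in range(3): cam("top")
move((515,-55,74),182)
s=cam("wrist"); save(s,"w3.png")
E
```

```text
tcp [516.7 -53.6  86.8] [-1.800e+02  1.000e-01 -1.783e+02] gap 20.2 t 4.5 F [-0.4 -0.  -1.9]
shift [ 0.0017 -0.0014  0.0128] turn [-0.001  0.002 -0.004]
```

View pics/w3.png

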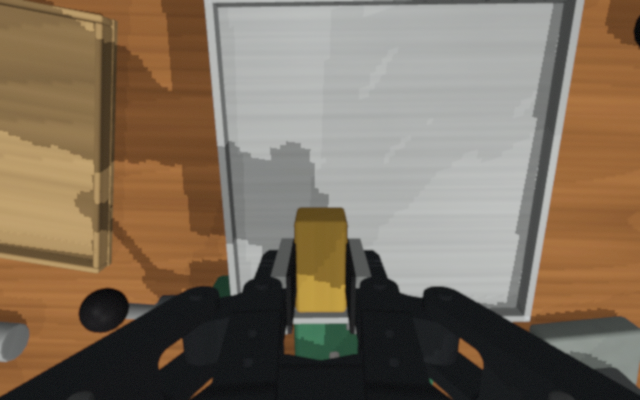

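Call:
jog_arm:
  targets:
    - [0.004, 0, 0.003, 0, 0, 0, 0.9]
    - [0.004, 0, 0.006, 0, 0, 0, 0.9]
    - [0.004, 0, 0.007, 0, 0, 0, 0.9]
    - [0.004, 0, 0.007, 0, 0, 0, 0.9]
    - [0.004, 0, 0.007, 0, 0, 0, 0.9]

```text
time: 5.0
tool_pos: [511.5, -53.7, 78.2]
tcp_rot: [180.0, -0.0, -178.3]
ft_force: [0.8, 0.4, -1.4]
finger_gap: 20.2
```

Call:
jog_arm:
  targets:
    - [0, 0, 0.002, 0, 0, 0, 0.9]
    - [0, 0, 0.004, 0, 0, 0, 0.9]
    - [0, 0, 0.004, 0, 0, 0, 0.9]
    - [0, 0, 0.004, 0, 0, 0, 0.9]

```text
time: 5.33
tool_pos: [511.8, -53.8, 76.2]
tcp_rot: [-180.0, -0.0, -178.3]
ft_force: [-11.0, 1.7, 18.0]
finger_gap: 19.9
```

Call:
jog_arm:
  targets:
    - [0, 0, -0.001, 0, 0, 0, 0.6]
    - [0, 0, -0.001, 0, 0, 0, 0.58]
    - [0, 0, -0.001, 0, 0, 0, 0.58]
    - [0, 0, -0.03, 0, 0, 0, 0.58]
    - [0, 0, -0.07, 0, 0, 0, 0.58]

```text
time: 5.75
tool_pos: [508.0, -52.9, 140.2]
tcp_rot: [179.9, -0.5, -178.3]
ft_force: [0.9, -0.6, 0.1]
finger_gap: 35.5
```

```bash
python3 - <<'E'
from wl import *
move((447,232,160),188)
s=cam("wrist"); save(s,"w4.png"); bars(s,88)
E
```

```text
tcp [508.  -52.9 140.2] [ 179.9   -0.5 -178.3] gap 35.5 t 5.8 F [ 0.9 -0.6  0.1]
shift [ 0.0526  0.2867 -0.0187] turn [ 0.003 -0.009 -0.11 ]
px [191. 386.] pos [ 627.4 -135.8   88. ] size 38.3 12.2 ang 143.3
px [450. 386.] pos [622.3  37.4  88. ] size 11.8 38.5 ang 40.2
px [280. 324.] pos [578.3 -76.5  88. ] size 21.6 44.5 ang 2.1
px [318. 221.] pos [508.8 -54.   88. ] size 19.9 43.2 ang 2.4
px [320. 196.] pos [510.3 -53.   88. ] size 318.9 243.8 ang 91.7
```

View pics/w4.png

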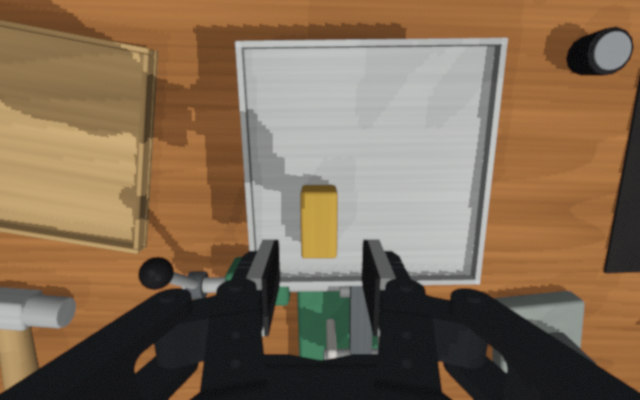

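The bar lies flat on the pan at (320,221). Next is the bar at top-view pixel (264,253).

Call:
jog_arm:
  targets:
    - [0.005, 0.04, -0.01, 0, 0, 0, 0.4]
    - [0.015, 0.08, -0.019, 0, 0, 0, 0.4]
    - [0.025, 0.12, -0.019, 0, 0, 0, 0.4]
    - [0.03, 0.16, -0.019, 0, 0, 0, 0.4]
    - [0.036, 0.2, -0.019, 0, 0, 0, 0.4]

```text
time: 6.22
tool_pos: [469.4, 146.9, 163.6]
tcp_rot: [180.0, 0.1, -178.3]
ft_force: [1.1, 0.5, 0.6]
finger_gap: 51.1
```

Call:
jog_arm:
  targets:
    - [0.008, 0.04, 0, 0, 0, -0.06, 0.4]
    - [0.0166, 0.08, 0, 0, 0, -0.11, 0.4]
    - [0.0166, 0.0867, 0.03, 0, 0, -0.11, 0.4]
    - [0.0166, 0.0867, 0.03, 0, 0, -0.11, 0.4]
    - [0.0166, 0.0867, 0.03, 0, 0, -0.11, 0.4]

```text
time: 6.63
tool_pos: [448.8, 231.2, 131.5]
tcp_rot: [-179.9, -0.2, -171.9]
ft_force: [0.2, -0.7, 0.6]
finger_gap: 51.2
```

```bash
python3 - <<'E'
from wl import *
s=cam("wrist"); save(s,"w5.png"); bars(s); bars(cam("top"),25,60)
move((446,233,11),188)
E
```

```text
px [472. 382.] pos [593.8 382.7  25. ] size 33.6 35.5 ang 15.4
px [607. 310.] pos [514.2 473.5  25. ] size 48.2 141.1 ang 21.5
px [456. 207.] pos [443.3 331.5  25. ] size 22.2 50.0 ang 60.9
px [324. 187.] pos [442.3 232.4  25. ] size 22.0 44.9 ang 8.9
px [320. 180.] pos [455.6 231.   25. ] size 406.4 278.8 ang 98.1
px [ 57. 386.] pos [106.  727.5  25. ] size 170.7 72.0 ang 95.3
px [ 27. 234.] pos [479.5 855.2  25. ] size 19.7 146.3 ang 90.2
px [376. 227.] pos [519.2 -59.9  25. ] size 21.0 42.1 ang 0.1
px [455. 246.] pos [ 475.4 -265.5   25. ] size 166.2 166.8 ang 83.8
px [360. 155.] pos [713.4 -17.4  25. ] size 62.2 33.5 ang 91.2
px [139. 166.] pos [669.7 578.8  25. ] size 85.5 152.1 ang 22.9
px [473. 158.] pos [ 713.7 -320.    25. ] size 153.2 27.1 ang 178.1
px [ 23. 147.] pos [723.3 901.4  25. ] size 419.5 94.4 ang 1.6
px [564.  90.] pos [ 914.1 -579.8   25. ] size 466.2 215.9 ang 103.4
px [254.  36.] pos [1060.8  289.4   25. ] size 255.1 220.2 ang 91.0
tcp [450.9 230.6 133.8] [-180.    0. -172.] gap 51.0 t 6.7 F [ 0.9 -0.1  0.7]
shift [0.0045 0.0031 0.1228] turn [-0.  0. -0.]
```

View pics/w5.png

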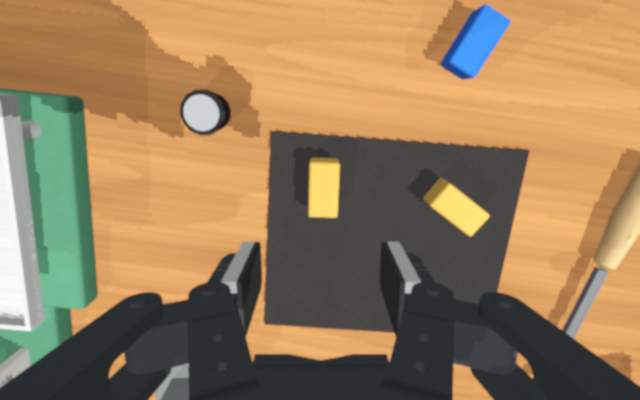

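The bar is at wrist pixel (324,187), and the blue block at (476,42) is off the mat. I'll descend and grip.

Call:
jog_arm:
  targets:
    - [0.006, 0.002, 0.04, 0, 0, 0, 0.4]
    - [0.006, 0.002, 0.08, 0, 0, 0, 0.4]
    - [0.006, 0.002, 0.11, 0, 0, 0, 0.4]
    - [0.006, 0.002, 0.122, 0, 0, 0, 0.4]
    - [0.006, 0.002, 0.122, 0, 0, 0, 0.4]

```text
time: 7.15
tool_pos: [442.6, 230.6, 9.1]
tcp_rot: [-179.9, -0.3, -172.1]
ft_force: [-0.0, -0.3, 1.1]
finger_gap: 51.1
```

Call:
jog_arm:
  targets:
    - [0, 0, 0, 0, 0, 0, 0.5]
    - [0, 0, 0, 0, 0, 0, 0.7]
    - [0, 0, 0, 0, 0, 0, 0.9]
    - [0, 0, 0, 0, 0, 0, 0.9]
    - [0, 0, 0, 0, 0, 0, 0.9]

```text
time: 7.57
tool_pos: [446.8, 233.3, 14.5]
tcp_rot: [179.9, 0.3, -172.0]
ft_force: [0.6, -1.4, 5.5]
finger_gap: 19.9
```

Call:
jog_arm:
  targets:
    - [0, 0, -0.01, 0, 0, 0, 0.9]
    - [0, 0, -0.04, 0, 0, 0, 0.9]
    - [0, 0, -0.08, 0, 0, 0, 0.9]
    - [0, 0, -0.12, 0, 0, 0, 0.9]
    - [0, 0, -0.15, 0, 0, 0, 0.9]

```text
time: 7.98
tool_pos: [445.1, 232.9, 166.5]
tcp_rot: [179.9, 0.2, -172.0]
ft_force: [1.5, 0.4, -1.2]
finger_gap: 20.5
```

```bash
python3 - <<'E'
from wl import *
s=cam("wrist"); save(s,"w6.png")
move((510,6,160),182)
E
```

```text
tcp [448.2 234.2 173. ] [ 179.8    0.7 -172. ] gap 20.3 t 8.0 F [4.2 2.2 3.3]
shift [-0.0291 -0.2347  0.0126] turn [0.004 0.013 0.105]
```

View pics/w6.png

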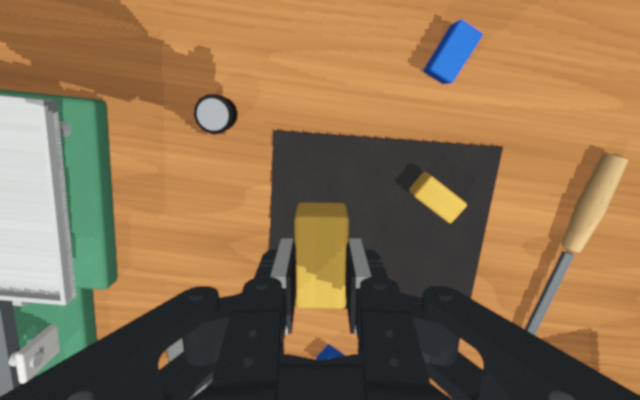

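Call:
jog_arm:
  targets:
    - [-0.006, -0.04, 0.0, 0, 0, 0.03, 0.9]
    - [-0.012, -0.08, 0, 0, 0, 0.06, 0.9]
    - [-0.018, -0.12, 0, 0, 0, 0.1, 0.9]
    - [-0.024, -0.16, 0, 0, 0, 0.105, 0.9]
    - [-0.03, -0.2, 0, 0, 0, 0.105, 0.9]

```text
time: 8.45
tool_pos: [502.3, 37.0, 162.9]
tcp_rot: [-180.0, 0.1, -178.0]
ft_force: [0.5, 0.6, -1.8]
finger_gap: 20.2
```

Call:
jog_arm:
  targets:
    - [0.0, -0.025, 0, 0, 0, 0, 0.9]
    - [0, -0.025, 0, 0, 0, 0, 0.9]
    - [0, -0.025, 0, 0, 0, 0, 0.9]
    - [0, -0.025, 0, 0, 0, 0, 0.9]
    - [0, -0.025, 0, 0, 0, 0, 0.9]

```text
time: 8.87
tool_pos: [502.7, 14.6, 161.8]
tcp_rot: [180.0, 0.0, -177.9]
ft_force: [-0.3, -0.1, -2.4]
finger_gap: 20.2
```

```bash
python3 - <<'E'
from wl import *
cam("top");cam("top")
move((510,4,85),182)
E
```

```text
tcp [502.6  14.8 161.5] [ 180.     0.  -177.9] gap 20.4 t 9.0 F [-0.8 -0.2 -2. ]
shift [-0.0069 -0.011   0.0765] turn [0.    0.    0.002]
```

Call:
jog_arm:
  targets:
    - [-0.007, -0.011, 0.02, 0, 0, 0, 0.9]
    - [-0.007, -0.011, 0.05, 0, 0, 0, 0.9]
    - [-0.007, -0.011, 0.075, 0, 0, 0, 0.9]
    - [-0.007, -0.011, 0.08, 0, 0, 0, 0.9]
    - [-0.007, -0.011, 0.08, 0, 0, 0, 0.9]

```text
time: 9.38
tool_pos: [508.1, 3.8, 79.4]
tcp_rot: [180.0, -0.3, -177.9]
ft_force: [-0.8, -0.1, -1.2]
finger_gap: 20.0
```

Call:
jog_arm:
  targets:
    - [0, 0, 0.001, 0, 0, 0, 0.9]
    - [0, 0, 0.003, 0, 0, 0, 0.9]
    - [0, 0, 0.004, 0, 0, 0, 0.9]
    - [0, 0, 0.004, 0, 0, 0, 0.9]
    - [0, 0, 0.004, 0, 0, 0, 0.9]

```text
time: 9.8
tool_pos: [510.7, 2.9, 78.2]
tcp_rot: [-180.0, 0.1, -178.0]
ft_force: [-0.6, 0.2, -2.2]
finger_gap: 20.3
```

Call:
jog_arm:
  targets:
    - [0, 0, 0.002, 0, 0, 0, 0.9]
    - [0, 0, 0.003, 0, 0, 0, 0.9]
    - [0, 0, 0.003, 0, 0, 0, 0.9]
    - [0, 0, 0.003, 0, 0, 0, 0.9]

```text
time: 10.13
tool_pos: [510.7, 2.8, 76.0]
tcp_rot: [-180.0, 0.1, -178.0]
ft_force: [-6.6, 0.6, 12.1]
finger_gap: 19.9
```

Call:
jog_arm:
  targets:
    - [0, 0, 0, 0, 0, 0, 0.6]
    - [0, 0, 0, 0, 0, 0, 0.58]
    - [0, 0, 0, 0, 0, 0, 0.58]
    - [0, 0, -0.03, 0, 0, 0, 0.58]
    - [0, 0, -0.07, 0, 0, 0, 0.58]

```text
time: 10.55
tool_pos: [506.5, 3.2, 140.6]
tcp_rot: [179.9, -0.5, -178.0]
ft_force: [0.5, -0.8, 0.5]
finger_gap: 36.1
```

```bash
python3 - <<'E'
from wl import *
move((446,334,160),241)
s=cam("wrist"); save(s,"w7.png"); bars(s,88)
E
```

```text
tcp [506.5   3.2 140.6] [ 179.9   -0.5 -178. ] gap 36.1 t 10.6 F [ 0.5 -0.8  0.5]
shift [ 0.0491  0.3328 -0.0186] turn [ 0.006 -0.008 -1.03 ]
px [192. 385.] pos [626.2 -79.1  88. ] size 38.4 12.5 ang 143.0
px [363. 320.] pos [572.4  32.5  88. ] size 50.0 18.5 ang 3.2
px [227. 221.] pos [509.1 -51.7  88. ] size 23.7 44.5 ang 1.5
px [320. 218.] pos [505.5   2.6  88. ] size 19.9 43.1 ang 2.7
px [320. 196.] pos [509.3   2.9  88. ] size 319.4 244.8 ang 92.0
```

View pics/w7.png

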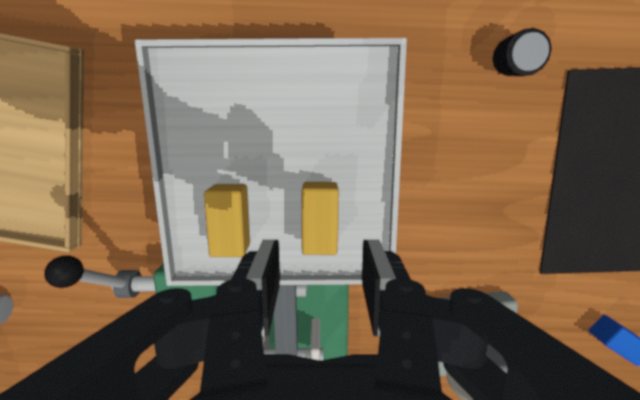

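Two bars are now on the pan, at (227,221) and (320,218). Next is the third, at top-view pixel (225,252).

Call:
jog_arm:
  targets:
    - [0.006, 0.04, -0.015, 0, 0, -0.05, 0.4]
    - [0.012, 0.08, -0.019, 0, 0, -0.15, 0.4]
    - [0.018, 0.12, -0.019, 0, 0, -0.25, 0.4]
    - [0.024, 0.16, -0.019, 0, 0, -0.35, 0.4]
    - [0.03, 0.2, -0.019, 0, 0, -0.45, 0.4]

```text
time: 11.02
tool_pos: [472.8, 203.5, 163.7]
tcp_rot: [-180.0, 0.1, -152.0]
ft_force: [0.8, 0.5, 0.1]
finger_gap: 51.4
```

```bash
python3 - <<'E'
from wl import *
move((446,334,130),241)
E
```

```text
tcp [472.8 203.5 163.7] [-1.80e+02  1.00e-01 -1.52e+02] gap 51.4 t 11.0 F [0.8 0.5 0.1]
shift [-0.0377  0.1278  0.0337] turn [-0.001  0.001 -0.575]
```

Call:
jog_arm:
  targets:
    - [-0.012, 0.035, 0.01, 0, 0, -0.12, 0.4]
    - [-0.024, 0.07, 0.02, 0, 0, -0.24, 0.4]
    - [-0.036, 0.105, 0.03, 0, 0, -0.36, 0.4]
    - [-0.038, 0.128, 0.034, 0, 0, -0.48, 0.4]
    - [-0.038, 0.128, 0.034, 0, 0, -0.575, 0.4]

```text
time: 11.43
tool_pos: [444.4, 336.4, 127.5]
tcp_rot: [179.9, -0.0, -118.7]
ft_force: [1.6, -0.2, -0.4]
finger_gap: 51.1
```

Call:
jog_arm:
  targets:
    - [0, 0, 0, 0, 0, 0, 0.4]
    - [0, 0, 0, 0, 0, 0, 0.4]

```text
time: 11.6
tool_pos: [447.0, 332.7, 129.1]
tcp_rot: [-180.0, -0.0, -119.4]
ft_force: [0.1, -0.4, 0.7]
finger_gap: 51.6
```

```bash
python3 - <<'E'
from wl import *
s=cam("wrist"); save(s,"w8.png"); bars(s)
move((445.5,335,10),241)
E
```

```text
px [472. 382.] pos [414.9 539.1  25. ] size 33.4 35.3 ang 68.0
px [172. 382.] pos [637.3 413.9  25. ] size 29.3 35.2 ang 54.9
px [324. 194.] pos [444.1 333.3  25. ] size 21.9 45.0 ang 61.4
px [442. 186.] pos [375.2 388.6  25. ] size 247.6 290.3 ang 74.1
px [118. 184.] pos [581.9 269.9  25. ] size 147.8 279.0 ang 56.9
tcp [447.3 332.4 129.4] [-180.     0.  -119.5] gap 51.1 t 11.7 F [0.6 0.4 0.4]
shift [-0.0014  0.0029  0.1194] turn [-0.     0.    -0.008]
```

View pics/w8.png

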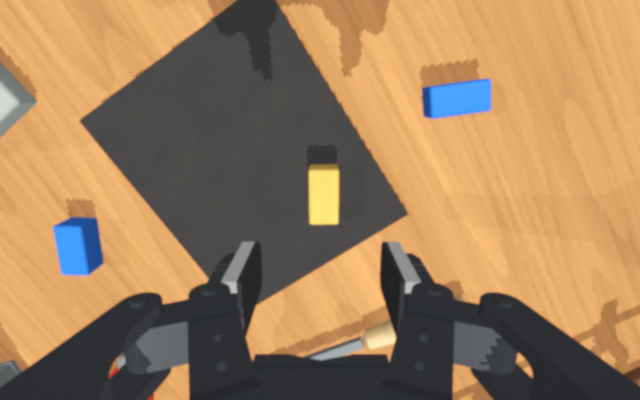

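The brass bar is at (324,194), and the two blue blocks at (78,245) and (457,98) are clear of the jaws. I'll descend and grip.

Call:
jog_arm:
  targets:
    - [0, 0.002, 0.04, 0, 0, 0, 0.4]
    - [0, 0.002, 0.08, 0, 0, 0, 0.4]
    - [0, 0.002, 0.11, 0, 0, 0, 0.4]
    - [0, 0.002, 0.119, 0, 0, 0, 0.4]
    - [0, 0.002, 0.119, 0, 0, 0, 0.4]

```text
time: 12.07
tool_pos: [443.4, 331.4, 7.5]
tcp_rot: [179.8, -0.3, -119.4]
ft_force: [-0.3, 0.8, 0.1]
finger_gap: 51.3
```

Call:
jog_arm:
  targets:
    - [0, 0, 0, 0, 0, 0, 0.5]
    - [0, 0, 0, 0, 0, 0, 0.7]
    - [0, 0, 0, 0, 0, 0, 0.9]
    - [0, 0, 0, 0, 0, 0, 0.9]
    - [0, 0, 0, 0, 0, 0, 0.9]

```text
time: 12.48
tool_pos: [447.6, 334.9, 13.6]
tcp_rot: [-179.8, 0.3, -119.3]
ft_force: [0.2, -1.7, 7.4]
finger_gap: 20.6
```

Call:
jog_arm:
  targets:
    - [0, 0, -0.01, 0, 0, 0, 0.9]
    - [0, 0, -0.04, 0, 0, 0, 0.9]
    - [0, 0, -0.08, 0, 0, 0, 0.9]
    - [0, 0, -0.12, 0, 0, 0, 0.9]
    - [0, 0, -0.15, 0, 0, 0, 0.9]

```text
time: 12.9
tool_pos: [446.0, 334.2, 165.3]
tcp_rot: [-179.9, 0.2, -119.3]
ft_force: [1.0, 0.2, -1.0]
finger_gap: 20.6
```

```bash
python3 - <<'E'
from wl import *
for i in range(4): s=cam("wrist")
save(s,"w9.png"); s=cam("top");save(s,"t9.png")
move((448,-29,160),182)
E
```

```text
tcp [445.  333.5 160.4] [-180.     0.  -119.3] gap 20.3 t 13.2 F [-1.3  0.2 -2.3]
shift [ 0.3148 -0.1798  0.0004] turn [-0.     0.     1.025]
```

View pics/w9.png

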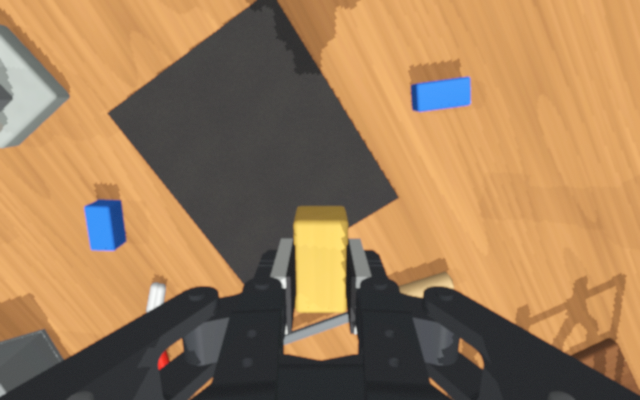

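Call:
jog_arm:
  targets:
    - [0.03, -0.018, 0, 0, 0, 0.08, 0.9]
    - [0.065, -0.037, 0, 0, 0, 0.18, 0.9]
    - [0.1, -0.057, 0, 0, 0, 0.3, 0.9]
    - [0.135, -0.077, 0, 0, 0, 0.42, 0.9]
    - [0.17, -0.097, 0, 0, 0, 0.54, 0.9]

```text
time: 13.57
tool_pos: [444.8, 136.1, 158.0]
tcp_rot: [179.9, -0.2, -150.5]
ft_force: [0.3, -0.2, -1.6]
finger_gap: 20.6
```

```bash
python3 - <<'E'
from wl import *
move((448,-29,160),182)
E
```

```text
tcp [444.8 136.1 158. ] [ 179.9   -0.2 -150.5] gap 20.6 t 13.6 F [ 0.3 -0.2 -1.6]
shift [ 0.0785 -0.1453 -0.0019] turn [ 0.    -0.004  0.48 ]
```

Call:
jog_arm:
  targets:
    - [0.018, -0.035, 0, 0, 0, 0.1, 0.9]
    - [0.036, -0.07, 0, 0, 0, 0.21, 0.9]
    - [0.054, -0.105, 0, 0, 0, 0.32, 0.9]
    - [0.07, -0.135, 0, 0, 0, 0.43, 0.9]
    - [0.0785, -0.143, 0, 0, 0, 0.48, 0.9]

```text
time: 13.98
tool_pos: [448.4, -29.0, 158.4]
tcp_rot: [-179.9, -0.2, -178.2]
ft_force: [-0.6, 0.1, -2.0]
finger_gap: 19.8
```

Call:
jog_arm:
  targets:
    - [0, 0, 0, 0, 0, 0, 0.9]
    - [0, 0, 0, 0, 0, 0, 0.9]
    - [0, 0, 0, 0, 0, 0, 0.9]

```text
time: 14.23
tool_pos: [448.9, -24.4, 159.1]
tcp_rot: [179.9, -0.1, -177.6]
ft_force: [-0.6, 0.1, -1.9]
finger_gap: 20.5
```

```bash
python3 - <<'E'
from wl import *
s=cam("wrist"); save(s,"w10.png")
move((448,-29,82),182)
E
```

```text
tcp [449.2 -24.1 159.3] [ 1.800e+02 -1.000e-01 -1.776e+02] gap 20.5 t 14.3 F [-0.6  0.  -1.9]
shift [ 0.0013 -0.0049  0.0773] turn [ 0.001 -0.002  0.008]
```

View pics/w10.png

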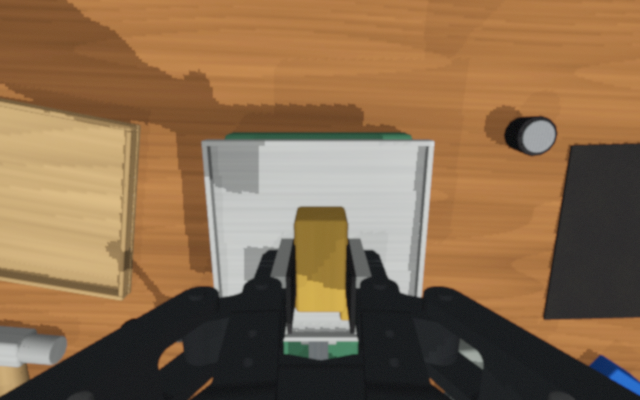

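Call:
jog_arm:
  targets:
    - [0.002, -0.004, 0.03, 0, 0, 0, 0.9]
    - [0.002, -0.004, 0.06, 0, 0, 0, 0.9]
    - [0.002, -0.004, 0.077, 0, 0, 0, 0.9]
    - [0.002, -0.004, 0.08, 0, 0, 0, 0.9]
    - [0.002, -0.004, 0.08, 0, 0, 0, 0.9]

```text
time: 14.7
tool_pos: [446.6, -28.0, 78.9]
tcp_rot: [179.9, -0.2, -177.6]
ft_force: [-0.1, 0.3, -1.5]
finger_gap: 20.3
```

Call:
jog_arm:
  targets:
    - [0, 0, 0.001, 0, 0, 0, 0.9]
    - [0, 0, 0.003, 0, 0, 0, 0.9]
    - [0, 0, 0.005, 0, 0, 0, 0.9]
    - [0, 0, 0.005, 0, 0, 0, 0.9]
    - [0, 0, 0.005, 0, 0, 0, 0.9]

```text
time: 15.12
tool_pos: [448.3, -29.3, 75.9]
tcp_rot: [-180.0, 0.1, -177.7]
ft_force: [0.4, -0.2, -1.5]
finger_gap: 20.2
```

Call:
jog_arm:
  targets:
    - [0, 0, 0.001, 0, 0, 0, 0.9]
    - [0, 0, 0.002, 0, 0, 0, 0.9]
    - [0, 0, 0.002, 0, 0, 0, 0.9]

```text
time: 15.37
tool_pos: [448.3, -29.4, 74.0]
tcp_rot: [-180.0, 0.0, -177.7]
ft_force: [-3.7, 0.1, 6.9]
finger_gap: 20.2
```

Call:
jog_arm:
  targets:
    - [0, 0, 0, 0, 0, 0, 0.6]
    - [0, 0, 0, 0, 0, 0, 0.58]
    - [0, 0, 0, 0, 0, 0, 0.58]
    - [0, 0, -0.03, 0, 0, 0, 0.58]
    - [0, 0, -0.07, 0, 0, 0, 0.58]

```text
time: 15.78
tool_pos: [444.5, -28.7, 140.0]
tcp_rot: [179.9, -0.5, -177.7]
ft_force: [1.6, -0.3, 0.2]
finger_gap: 35.5
```

Call:
jog_arm:
  targets:
    - [0.02, 0, -0.03, 0, 0, 0, 0.9]
    - [0.03, 0, -0.05, 0, 0, 0, 1]
    - [0.03, 0, -0.05, 0, 0, 0, 1]
    - [0.03, 0, -0.05, 0, 0, 0, 1]

```text
time: 16.12
tool_pos: [418.9, -30.7, 194.9]
tcp_rot: [-179.9, 0.2, -177.7]
ft_force: [1.4, -0.0, -1.3]
finger_gap: 0.2
```

```bash
python3 - <<'E'
from wl import *
s=cam("wrist"); save(s,"w11.png"); bars(s,88); s=cam("scene"); save(s,"s11.png",(150,120,470,300),2.5)
move((517,-153,160),182)
E
```

```text
px [ 19. 371.] pos [ 586.4 -281.6   88. ] size 58.5 32.5 ang 168.4
px [201. 351.] pos [ 558.8 -125.9   88. ] size 34.3 11.8 ang 127.3
px [321. 218.] pos [437.5 -29.7  88. ] size 19.1 32.4 ang 2.9
px [320. 198.] pos [446.5 -30.8  88. ] size 405.3 320.2 ang 92.3
tcp [417.7 -30.4 192.4] [ 180.    -0.  -177.7] gap 0.4 t 16.2 F [0.7 1.2 0.1]
shift [-0.0943 -0.1265  0.0323] turn [ 0.    -0.001  0.005]
```

View pics/w11.png

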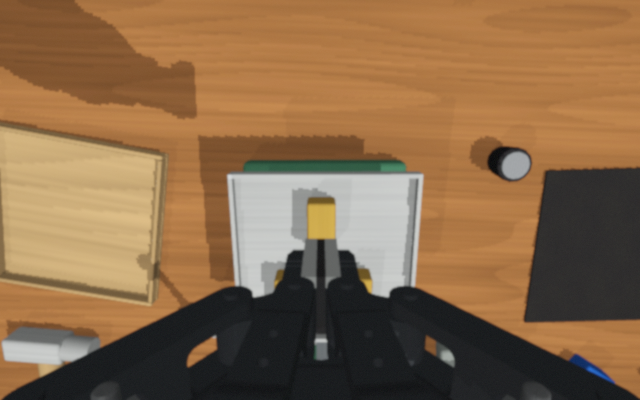

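View pics/s11.png

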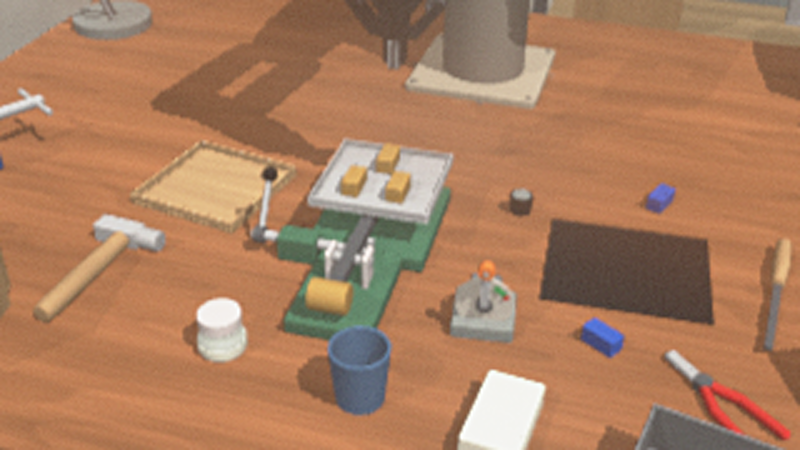

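All three bars lie flat on the pan, at scene-crop pixels (354,181), (388,157) and (398,186). Next is the lever, whose ball is at (546,-153,87).

Call:
jog_arm:
  targets:
    - [-0.02, -0.03, 0.0, 0, 0, 0, 1]
    - [-0.045, -0.06, 0.01, 0, 0, 0, 1]
    - [-0.065, -0.09, 0.02, 0, 0, 0, 1]
    - [-0.085, -0.1265, 0.032, 0, 0, 0, 1]
    - [-0.085, -0.1265, 0.032, 0, 0, 0, 1]

```text
time: 16.63
tool_pos: [507.5, -157.3, 154.5]
tcp_rot: [179.9, -0.5, -177.8]
ft_force: [-1.3, 0.1, -0.2]
finger_gap: -0.1
```

Call:
jog_arm:
  targets:
    - [0, 0, 0.03, 0, 0, 0, 1]
    - [0, 0, 0.06, 0, 0, 0, 1]
    - [0, 0, 0.078, 0, 0, 0, 1]
    - [0, 0, 0.078, 0, 0, 0, 1]
    - [0, 0, 0.078, 0, 0, 0, 1]

```text
time: 17.05
tool_pos: [506.1, -152.5, 80.8]
tcp_rot: [179.9, -0.3, -177.7]
ft_force: [0.9, -0.3, -0.3]
finger_gap: 0.0
```

```bash
python3 - <<'E'
from wl import *
s=cam("scene"); save(s,"s12.png",(200,140,360,260),5)
s=cam("wrist"); save(s,"w12.png")
move((610,-153,82),182)
E
```

```text
tcp [ 508.6 -153.5   84.2] [-180.     0.  -177.7] gap -0.1 t 17.1 F [-0.3 -0.1  0.1]
shift [-0.1014 -0.0036  0.0023] turn [-0.     0.001  0.006]
```

View pics/s12.png

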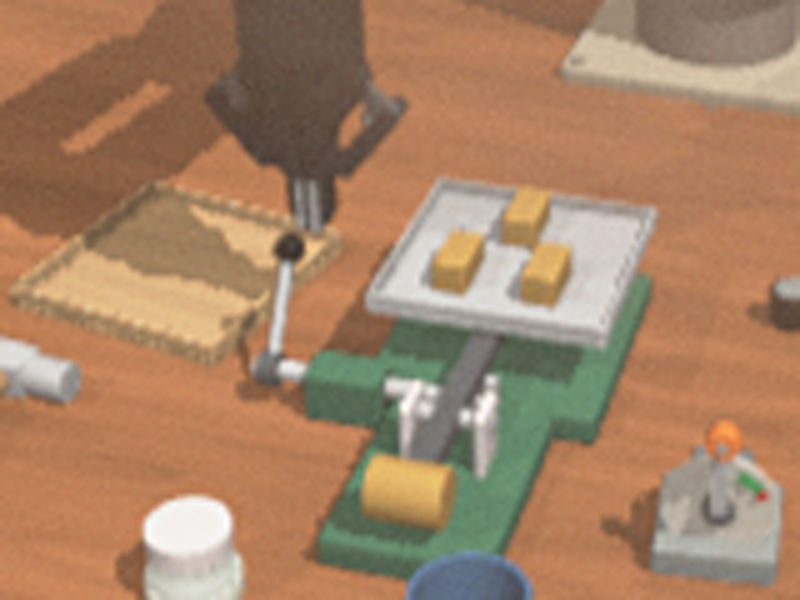

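View pics/w12.png

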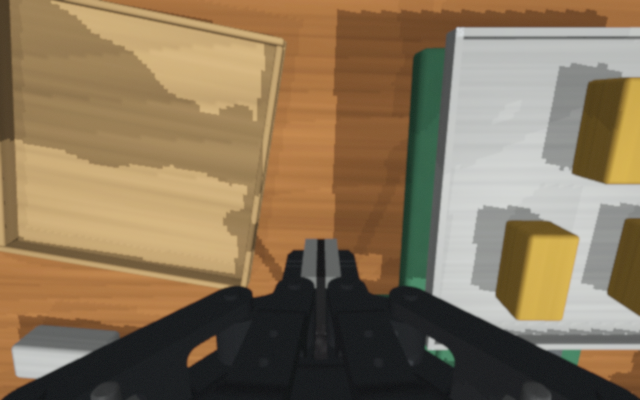

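The fingers are behind the ball and in line with it. I'll push the lever over.

Call:
jog_arm:
  targets:
    - [-0.02, 0, 0.002, 0, 0, 0, 1]
    - [-0.04, -0.001, 0.002, 0, 0, 0, 1]
    - [-0.06, -0.002, 0.002, 0, 0, 0, 1]
    - [-0.08, -0.003, 0.002, 0, 0, 0, 1]
    - [-0.095, -0.003, 0.002, 0, 0, 0, 1]

```text
time: 17.57
tool_pos: [604.6, -152.9, 83.0]
tcp_rot: [-179.9, 0.1, -177.7]
ft_force: [-3.8, -2.1, -3.4]
finger_gap: 0.1
```

Call:
jog_arm:
  targets:
    - [-0.005, 0, 0, 0, 0, 0, 1]
    - [-0.008, 0, 0, 0, 0, 0, 1]
    - [-0.008, 0, 0, 0, 0, 0, 1]

```text
time: 17.82
tool_pos: [610.1, -152.6, 82.3]
tcp_rot: [-180.0, -0.1, -177.7]
ft_force: [-8.1, -0.8, 3.0]
finger_gap: -0.2
```

```bash
python3 - <<'E'
from wl import *
s=cam("scene"); save(s,"s13.png",(200,140,360,260),5)
move((610,-153,82),182)
E
```

```text
tcp [ 610.  -152.6   82.3] [-1.800e+02 -1.000e-01 -1.777e+02] gap -0.0 t 17.9 F [-8.  -0.   2.9]
shift [ 0.     -0.0004  0.0003] turn [-0.    -0.002  0.005]
```

View pics/s13.png

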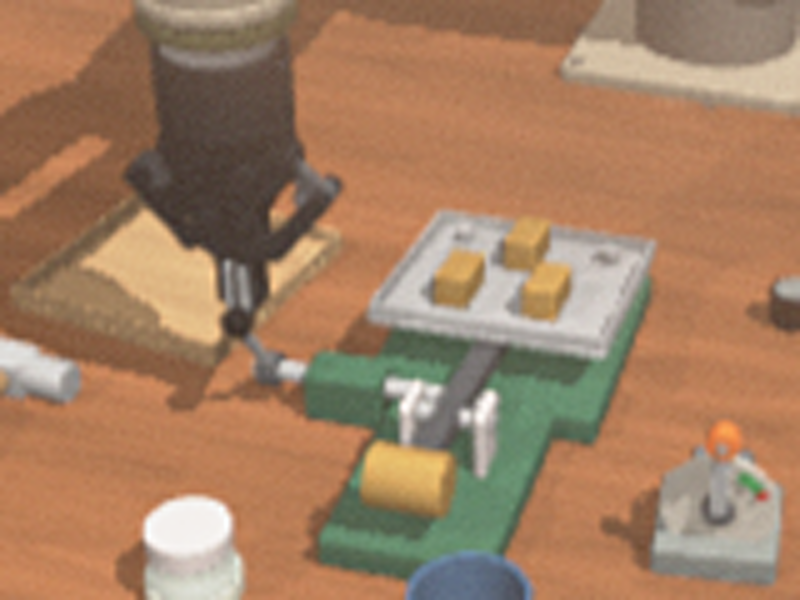

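The lever leans away, the pan has sunk and the bars have stayed put. I'll back off, rise and go to the roller.

Call:
jog_arm:
  targets:
    - [0.015, 0, 0, 0, 0, 0, 1]
    - [0.03, 0, 0, 0, 0, 0, 1]
    - [0.035, 0, -0.03, 0, 0, 0, 1]
    - [0.035, 0, -0.07, 0, 0, 0, 1]
    - [0.035, 0, -0.11, 0, 0, 0, 1]

```text
time: 18.28
tool_pos: [574.7, -153.4, 192.7]
tcp_rot: [180.0, -0.0, -177.7]
ft_force: [0.5, -0.2, 0.3]
finger_gap: -0.2
```

```bash
python3 - <<'E'
from wl import *
move((677,104,190),95.5)
E
```

```text
tcp [ 574.7 -153.4  192.7] [ 180.    -0.  -177.7] gap -0.2 t 18.3 F [ 0.5 -0.2  0.3]
shift [-0.1125  0.2531  0.0028] turn [-0.000e+00 -1.000e-03  1.515e+00]
```

Call:
jog_arm:
  targets:
    - [-0.01, 0.025, 0, 0, 0, 0.11, 1]
    - [-0.025, 0.055, 0, 0, 0, 0.22, 1]
    - [-0.04, 0.09, 0, 0, 0, 0.34, 1]
    - [-0.055, 0.125, 0, 0, 0, 0.46, 1]
    - [-0.07, 0.16, 0, 0, 0, 0.58, 1]

```text
time: 18.7
tool_pos: [640.4, 10.4, 193.5]
tcp_rot: [179.9, 0.2, 148.7]
ft_force: [0.7, 0.2, -0.5]
finger_gap: 0.1
```

```bash
python3 - <<'E'
from wl import *
move((677,104,190),95.5)
E
```

```text
tcp [640.4  10.4 193.5] [179.9   0.2 148.7] gap 0.1 t 18.7 F [ 0.7  0.2 -0.5]
shift [0.0174 0.099  0.0037] turn [0.003 0.002 0.928]
```

Call:
jog_arm:
  targets:
    - [0.004, 0.02, 0, 0, 0, 0.12, 1]
    - [0.008, 0.04, 0, 0, 0, 0.24, 1]
    - [0.012, 0.06, 0, 0, 0, 0.36, 1]
    - [0.016, 0.08, 0, 0, 0, 0.48, 1]
    - [0.0174, 0.099, 0.003, 0, 0, 0.6, 1]

```text
time: 19.12
tool_pos: [676.4, 104.4, 191.0]
tcp_rot: [179.8, 0.1, 114.4]
ft_force: [0.2, -0.1, 0.6]
finger_gap: -0.0
```

Call:
jog_arm:
  targets:
    - [0, 0, 0, 0, 0, 0.12, 1]
    - [0, 0, 0, 0, 0, 0.24, 1]
    - [0, 0, 0, 0, 0, 0.32, 1]
    - [0, 0, 0, 0, 0, 0.32, 1]
    - [0, 0, 0, 0, 0, 0.32, 1]

```text
time: 19.53
tool_pos: [675.8, 102.9, 189.7]
tcp_rot: [179.9, -0.0, 96.5]
ft_force: [0.2, -0.0, -0.2]
finger_gap: 0.1
```

```bash
python3 - <<'E'
from wl import *
s=cam("wrist"); save(s,"w14.png"); s=cam("scene"); save(s,"s14.png",(200,140,400,290),4)
print("roller px pred",proj(s,(669,149,97)))
move((677,104,81),95.5)
E
```

```text
roller px pred [344.70587714 227.57512818]
tcp [675.7 102.7 189.3] [179.9  -0.   96.5] gap -0.1 t 19.6 F [0.6 0.  0.6]
shift [0.0011 0.0013 0.1083] turn [ 0.001 -0.     0.018]
```

View pics/w14.png

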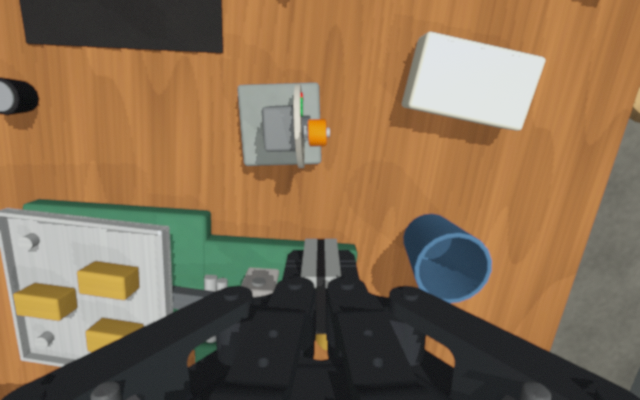

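View pics/s14.png

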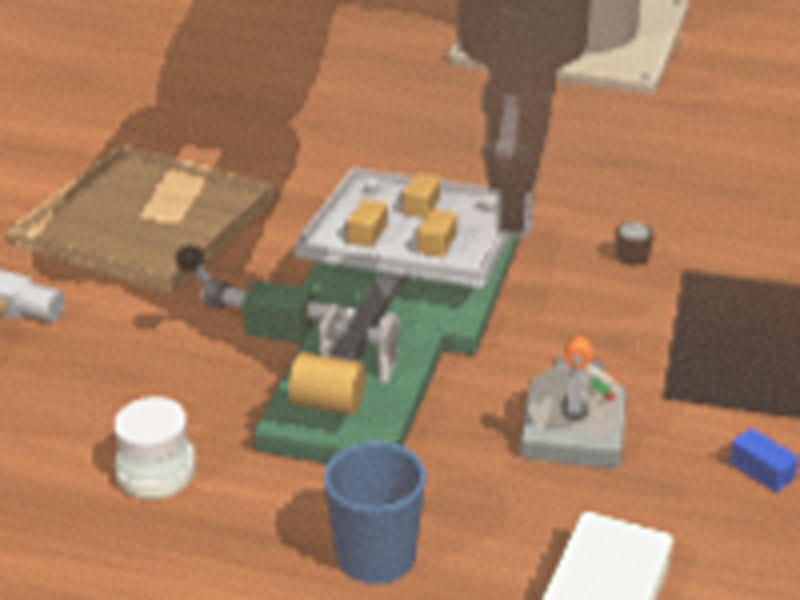

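The wrist view shows the roller at (318,132), in line with the fingers at u≈320. The released lever ball is at scene-crop pixel (189,257).

```bash
python3 - <<'E'
from wl import *
s=cam("wrist")
m=mask(s,(5,200,120),(16,255,255)); m[200:]=0
for b in blobs(m,30):
    R=cv2.boundingRect(b); print(R,[ray(s,R[0]+R[2]/2,R[1]+R[3]/2,z).round(1) for z in (97,104)])
move((676,104,81),95.5)
E
```

```text
(310, 138, 17, 8) [array([669.3, 142.2,  97. ]), array([669.2, 143. , 104. ])]
tcp [675.6 102.7 189. ] [179.9   0.   96.5] gap -0.3 t 19.7 F [-0.3  0.2  0.7]
shift [0.0012 0.0004 0.108 ] turn [ 0.001 -0.     0.017]
```

Call:
jog_arm:
  targets:
    - [0, 0, 0.03, 0, 0, 0.018, 1]
    - [0, 0, 0.06, 0, 0, 0.018, 1]
    - [0, 0, 0.09, 0, 0, 0.018, 1]
    - [0, 0, 0.108, 0, 0, 0.018, 1]
    - [0, 0, 0.108, 0, 0, 0.018, 1]

```text
time: 20.1
tool_pos: [671.5, 102.4, 74.1]
tcp_rot: [-179.5, -0.0, 95.4]
ft_force: [0.1, -0.3, -1.0]
finger_gap: -0.0
```

Call:
jog_arm:
  targets:
    - [0.005, 0, 0, 0, 0, 0, 1]
    - [0.01, 0, 0, 0, 0, 0, 1]
    - [0.01, 0, 0, 0, 0, 0, 1]
    - [0.01, 0, 0, 0, 0, 0, 1]

```text
time: 20.43
tool_pos: [676.1, 113.6, 83.0]
tcp_rot: [179.8, -0.0, 95.4]
ft_force: [-0.3, -0.0, 0.3]
finger_gap: 0.2
```

```bash
python3 - <<'E'
from wl import *
move((672,163,81),95.5)
s=cam("scene"); save(s,"s15.png",(270,160,420,270),5)
E
```

```text
tcp [676.1 113.6  83. ] [179.8  -0.   95.4] gap 0.2 t 20.4 F [-0.3 -0.   0.3]
shift [0.0496 0.0005 0.002 ] turn [ 0.004 -0.    -0.002]
```

View pics/s15.png

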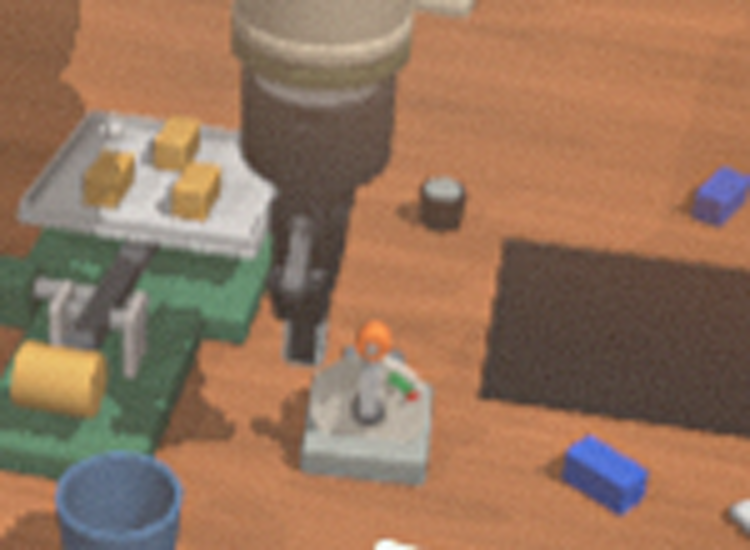

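Call:
jog_arm:
  targets:
    - [0.01, 0, 0.001, 0, 0, 0, 1]
    - [0.02, 0, 0.002, 0, 0, 0, 1]
    - [0.028, 0, 0.002, 0, 0, 0, 1]
    - [0.034, 0, 0.002, 0, 0, 0, 1]
    - [0.036, 0, 0.002, 0, 0, 0, 1]

```text
time: 20.9
tool_pos: [670.7, 150.0, 77.8]
tcp_rot: [-180.0, 0.0, 95.4]
ft_force: [0.8, -2.6, -1.6]
finger_gap: 0.1
```

Call:
jog_arm:
  targets:
    - [0, 0, 0, 0, 0, 0, 1]
    - [0, 0, 0, 0, 0, 0, 1]

```text
time: 21.07
tool_pos: [671.0, 148.6, 78.0]
tcp_rot: [-180.0, 0.0, 95.4]
ft_force: [-0.1, -1.7, 0.3]
finger_gap: -0.4
```

```bash
cat > ang.py <<'E'
from wl import *
s=cam("scene")
m=mask(s,(3,180,120),(17,255,255)); m[:, :320]=0; m[:,380:]=0; m[:215]=0;m[250:]=0
for b in blobs(m,5):
    x,y,w,h=cv2.boundingRect(b); c=np.array([x+w/2-.5,y+h/2-.5])
    print("roller px",c,x,y,w,h)
for a in (0,.3,.5,.6,.7,.8,.95):
    print(a,proj(s,(669-.096*55*np.sin(a),149+.995*55*np.sin(a),42+55*np.cos(a))).round(1))
move((672,163,81),95.5)
save(s,sys.argv[1],(270,160,420,270),5)
E
python3 ang.py s16.png
```

```text
0 [344.7 227.6]
0.3 [350.8 229.1]
0.5 [354.5 230.9]
0.6 [356.1 232. ]
0.7 [357.7 233.2]
0.8 [359.1 234.5]
0.95 [360.9 236.6]
tcp [671.  148.4  78.1] [-180.     0.    95.3] gap 0.3 t 21.1 F [-0.7 -2.1 -0.8]
shift [ 0.0145  0.0023 -0.0029] turn [-0.001  0.    -0.003]
```

View pics/s16.png

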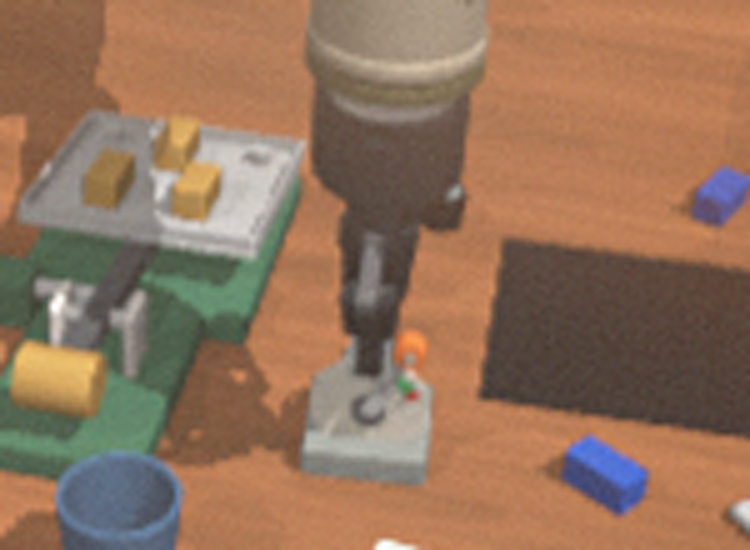

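The roller is now at (410,347) in the crop, an arm angle of about 0.37, which matches the model. I need about 15 mm more for 0.68.

Call:
jog_arm:
  targets:
    - [0.004, 0, -0.002, 0, 0, 0, 1]
    - [0.008, 0, -0.002, 0, 0, 0, 1]
    - [0.011, 0, -0.002, 0, 0, 0, 1]
    - [0.014, 0, -0.002, 0, 0, 0, 1]
    - [0.014, 0, -0.002, 0, 0, 0, 1]

```text
time: 21.53
tool_pos: [669.8, 162.6, 79.8]
tcp_rot: [-180.0, 0.0, 95.3]
ft_force: [0.9, -5.4, -2.7]
finger_gap: 0.1
```

```bash
python3 ang.py s17.png
```

```text
0 [344.7 227.6]
0.3 [350.8 229.1]
0.5 [354.5 230.9]
0.6 [356.1 232. ]
0.7 [357.7 233.2]
0.8 [359.1 234.5]
0.95 [360.9 236.6]
tcp [669.8 162.5  79.9] [-180.     0.    95.3] gap -0.1 t 21.6 F [ 0.9 -5.  -2.9]
shift [ 0.0003  0.0022 -0.0011] turn [-0.     0.001 -0.003]
```

View pics/s17.png

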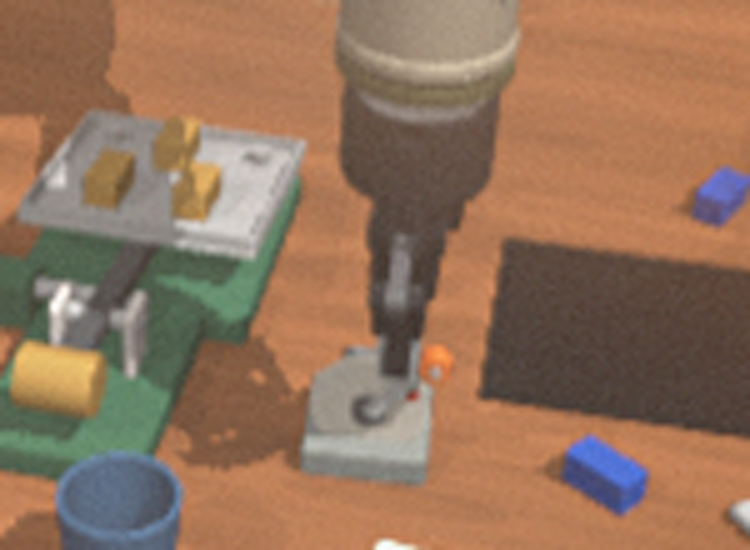

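The roller is at (437,362) in the crop, about 0.67 rad, with the red dot still ahead of the arm. I'll hold it there for about 1.7 s.

Call:
jog_arm:
  targets:
    - [0, 0, 0, 0, 0, 0, 1]
    - [0, 0, 0, 0, 0, 0, 1]
    - [0, 0, 0, 0, 0, 0, 1]
    - [0, 0, 0, 0, 0, 0, 1]
    - [0, 0, 0, 0, 0, 0, 1]

```text
time: 22.0
tool_pos: [669.9, 162.3, 80.1]
tcp_rot: [-180.0, 0.0, 95.3]
ft_force: [-0.0, -4.3, -3.2]
finger_gap: 0.1
```

Call:
jog_arm:
  targets:
    - [0, 0, 0, 0, 0, 0, 1]
    - [0, 0, 0, 0, 0, 0, 1]
    - [0, 0, 0, 0, 0, 0, 1]
    - [0, 0, 0, 0, 0, 0, 1]
    - [0, 0, 0, 0, 0, 0, 1]

```text
time: 22.42
tool_pos: [669.9, 162.2, 80.1]
tcp_rot: [-180.0, 0.0, 95.3]
ft_force: [1.0, -5.5, -2.3]
finger_gap: -0.1
```

Call:
jog_arm:
  targets:
    - [0, 0, 0, 0, 0, 0, 1]
    - [0, 0, 0, 0, 0, 0, 1]
    - [0, 0, 0, 0, 0, 0, 1]
    - [0, 0, 0, 0, 0, 0, 1]
    - [0, 0, 0, 0, 0, 0, 1]

```text
time: 22.83
tool_pos: [669.9, 162.3, 80.1]
tcp_rot: [-180.0, 0.0, 95.3]
ft_force: [-0.0, -5.2, -2.7]
finger_gap: -0.4
```

Call:
jog_arm:
  targets:
    - [0, 0, 0, 0, 0, 0, 1]
    - [0, 0, 0, 0, 0, 0, 1]
    - [0, 0, 0, 0, 0, 0, 1]
    - [0, 0, 0, 0, 0, 0, 1]
    - [0, 0, 0, 0, 0, 0, 1]

```text
time: 23.25
tool_pos: [669.9, 162.3, 80.0]
tcp_rot: [-180.0, 0.0, 95.3]
ft_force: [1.0, -5.4, -2.0]
finger_gap: -0.2
```

```bash
python3 ang.py s18.png | tail -2
```

```text
tcp [669.9 162.2  80.1] [-180.     0.    95.3] gap -0.3 t 23.3 F [ 1.3 -4.7 -2.9]
shift [ 0.0006  0.0022 -0.0009] turn [-0.     0.001 -0.003]
```

View pics/s18.png

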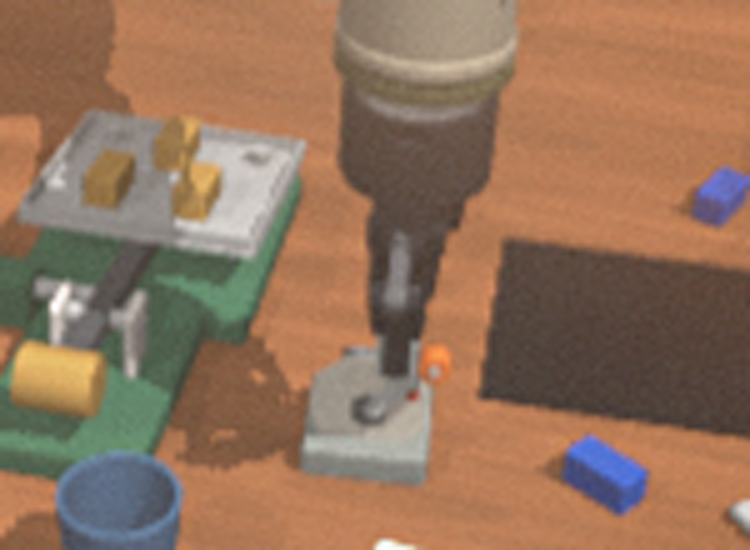

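The roller stayed put at (436,362) for about 1.7 s. I'll let it spring back slowly and then lift.

Call:
jog_arm:
  targets:
    - [-0.01, 0, 0, 0, 0, 0, 1]
    - [-0.022, 0, 0, 0, 0, 0, 1]
    - [-0.034, 0, 0, 0, 0, 0, 1]
    - [-0.046, 0, 0, 0, 0, 0, 1]
    - [-0.056, 0, 0, 0, 0, 0, 1]

```text
time: 23.72
tool_pos: [675.4, 105.1, 80.5]
tcp_rot: [180.0, -0.0, 95.3]
ft_force: [-0.1, 0.2, 0.2]
finger_gap: -0.1
```

Call:
jog_arm:
  targets:
    - [0, 0, -0.03, 0, 0, 0, 1]
    - [0, 0, -0.07, 0, 0, 0, 1]
    - [0, 0, -0.11, 0, 0, 0, 1]
    - [0, 0, -0.12, 0, 0, 0, 1]

```text
time: 24.05
tool_pos: [678.4, 106.1, 209.2]
tcp_rot: [179.4, -0.0, 95.3]
ft_force: [2.1, -0.7, 2.6]
finger_gap: 0.1
```

```bash
python3 ang.py s19.png | grep roller; python3 -c "
from wl import *
move((670,-150,200),182)"
```

```text
tcp [678.9 106.3 209.4] [179.3  -0.   95.3] gap -0.3 t 24.1 F [-0.4 -0.3  1.1]
shift [-0.2544 -0.0326  0.009 ] turn [ 0.01   0.009 -1.513]
```

View pics/s19.png

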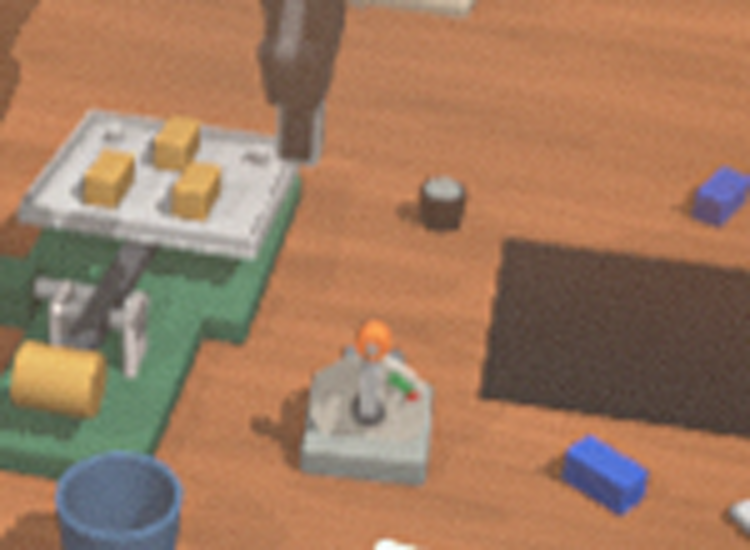

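The roller is back upright at (374,338). Now I'll go to the far side of the lever ball.

Call:
jog_arm:
  targets:
    - [-0.02, -0.003, 0, 0, 0, -0.12, 1]
    - [-0.06, -0.006, 0, 0, 0, -0.24, 1]
    - [-0.095, -0.012, 0, 0, 0, -0.36, 1]
    - [-0.13, -0.016, 0, 0, 0, -0.48, 1]
    - [-0.16, -0.02, 0, 0, 0, -0.6, 1]

```text
time: 24.52
tool_pos: [669.6, -57.2, 200.1]
tcp_rot: [-180.0, 0.0, 130.0]
ft_force: [0.3, 0.1, 0.4]
finger_gap: 0.0
```

```bash
python3 -c "
from wl import *
move((670,-150,190),182)"
```

```text
tcp [669.6 -57.2 200.1] [-180.    0.  130.] gap 0.0 t 24.5 F [0.3 0.1 0.4]
shift [-0.0713 -0.0594  0.0101] turn [-0.     0.    -0.908]
```

Call:
jog_arm:
  targets:
    - [-0.015, -0.012, 0, 0, 0, -0.12, 1]
    - [-0.03, -0.024, 0, 0, 0, -0.24, 1]
    - [-0.045, -0.036, 0, 0, 0, -0.36, 1]
    - [-0.06, -0.048, 0.005, 0, 0, -0.48, 1]
    - [-0.071, -0.059, 0.01, 0, 0, -0.6, 1]

```text
time: 24.93
tool_pos: [670.1, -149.0, 190.4]
tcp_rot: [180.0, 0.1, 164.4]
ft_force: [0.0, -0.4, -0.6]
finger_gap: 0.0
```

Call:
jog_arm:
  targets:
    - [0, 0, 0, 0, 0, -0.12, 1]
    - [0, 0, 0, 0, 0, -0.24, 1]
    - [0, 0, 0, 0, 0, -0.3, 1]
    - [0, 0, 0, 0, 0, -0.3, 1]
    - [0, 0, 0, 0, 0, -0.3, 1]

```text
time: 25.35
tool_pos: [669.8, -147.2, 190.1]
tcp_rot: [180.0, -0.0, -178.9]
ft_force: [0.6, -0.1, 0.7]
finger_gap: 0.1
```

```bash
python3 -c "
from wl import *
move((670,-150,82),182)
s=cam('wrist'); save(s,'w20.png'); print(proj(s,(630.5,-150.5,87)))
s=cam('scene'); save(s,'s20.png',(200,140,360,260),5)"
```

```text
tcp [ 669.8 -147.2  190.1] [ 180.    -0.  -178.9] gap 0.1 t 25.4 F [ 0.6 -0.1  0.7]
shift [-1.000e-04 -2.800e-03  1.081e-01] turn [ 0.    -0.    -0.016]
[316.82699288 141.97809998]
```

View pics/w20.png

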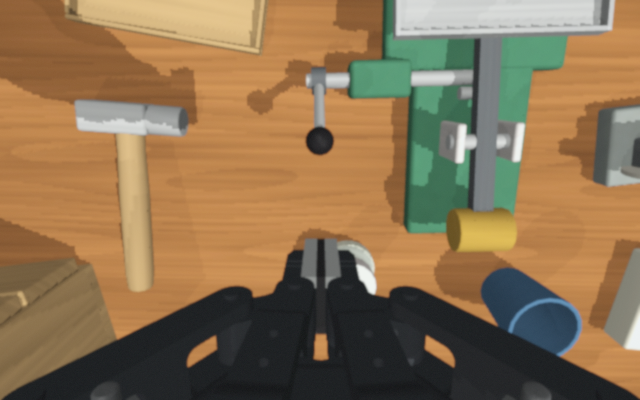

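View pics/s20.png

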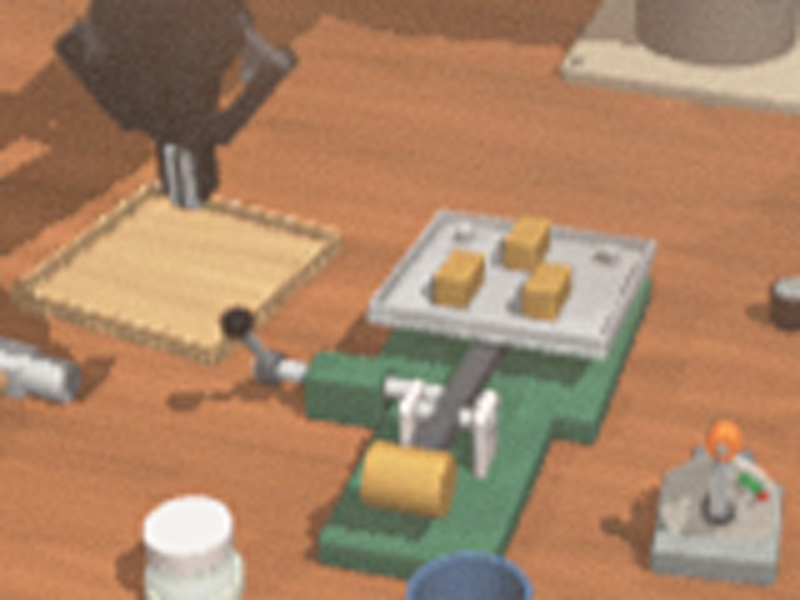

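The ball is at (319,141), in line with the fingers. I'll lower and pull the lever back toward the robot.

Call:
jog_arm:
  targets:
    - [0, -0.003, 0.03, 0, 0, -0.016, 1]
    - [0, -0.003, 0.06, 0, 0, -0.016, 1]
    - [0, -0.003, 0.09, 0, 0, -0.016, 1]
    - [0, -0.003, 0.107, 0, 0, -0.016, 1]
    - [0, -0.003, 0.107, 0, 0, -0.016, 1]

```text
time: 25.87
tool_pos: [666.4, -148.5, 77.1]
tcp_rot: [179.8, -0.5, -177.9]
ft_force: [-1.3, 0.5, -1.1]
finger_gap: 0.2
```

Call:
jog_arm:
  targets:
    - [0.0, 0, 0, 0, 0, 0, 1]
    - [0.015, 0, 0, 0, 0, 0, 1]
    - [0.035, 0, 0, 0, 0, 0, 1]
    - [0.055, -0.001, 0, 0, 0, 0, 1]
    - [0.07, -0.001, 0, 0, 0, 0, 1]

```text
time: 26.28
tool_pos: [606.0, -154.6, 91.1]
tcp_rot: [-179.7, 0.9, -177.8]
ft_force: [5.9, 1.0, 5.8]
finger_gap: -0.5
```

Call:
jog_arm:
  targets:
    - [0.01, 0, 0, 0, 0, 0, 1]
    - [0.02, 0, 0, 0, 0, 0, 1]
    - [0.03, 0, 0, 0, 0, 0, 1]
    - [0.033, 0, 0, 0, 0, 0, 1]
    - [0.033, 0, 0, 0, 0, 0, 1]

```text
time: 26.7
tool_pos: [568.8, -155.4, 86.1]
tcp_rot: [-179.9, 0.3, -177.9]
ft_force: [1.1, -0.9, 1.0]
finger_gap: -0.2
```

```bash
python3 -c "
from wl import *
move((566,-153,82),182)
s=cam('scene'); save(s,'s21.png',(200,140,360,260),5)"
```

```text
tcp [ 568.8 -155.4   86.1] [-179.9    0.3 -177.9] gap -0.2 t 26.7 F [ 1.1 -0.9  1. ]
shift [0.0027 0.0025 0.0041] turn [-0.002  0.004  0.003]
```

View pics/s21.png

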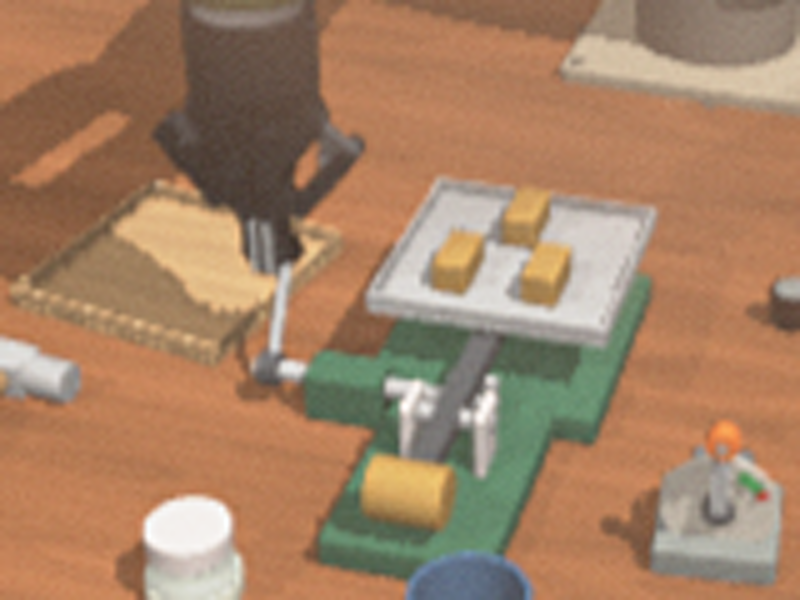

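The pan is level again. I'll nudge further to confirm that the lever is against its stop.

Call:
jog_arm:
  targets:
    - [0.003, 0, 0.003, 0, 0, 0, 1]
    - [0.006, 0, 0.003, 0, 0, 0, 1]
    - [0.006, 0, 0.003, 0, 0, 0, 1]
    - [0.006, 0, 0.003, 0, 0, 0, 1]

```text
time: 27.08
tool_pos: [565.7, -155.1, 82.6]
tcp_rot: [-179.9, 0.5, -177.8]
ft_force: [16.3, 0.8, -1.4]
finger_gap: 0.1
```

Contact against the stop reads 16 N. I'll back off and rise.

Call:
jog_arm:
  targets:
    - [-0.01, 0, 0, 0, 0, 0, 1]
    - [-0.025, 0, 0, 0, 0, 0, 1]
    - [-0.03, 0, -0.03, 0, 0, 0, 1]
    - [-0.03, 0, -0.07, 0, 0, 0, 1]
    - [-0.03, 0, -0.1, 0, 0, 0, 1]

```text
time: 27.5
tool_pos: [591.1, -153.4, 181.5]
tcp_rot: [180.0, -0.1, -177.8]
ft_force: [1.3, -0.8, -0.1]
finger_gap: -0.1
```

Call:
jog_arm:
  targets:
    - [0, 0, -0.01, 0, 0, 0, 0.5]
    - [0, 0, -0.01, 0, 0, 0, 0.5]
    - [0, 0, -0.01, 0, 0, 0, 0.5]

```text
time: 27.75
tool_pos: [591.3, -153.6, 190.1]
tcp_rot: [-180.0, 0.0, -177.8]
ft_force: [0.2, 0.4, -0.8]
finger_gap: 35.8
```

```bash
python3 -c "
from wl import *
s=cam('scene'); save(s,'s22.png',(200,140,360,260),5)
s=cam('wrist'); save(s,'w22.png'); bars(s,88)
print('ball',proj(cam('scene'),(546,-153,87)))
move((509,-54,150),182)"
```

```text
px [455. 387.] pos [751.2 -33.6  88. ] size 19.9 49.6 ang 41.0
px [185. 387.] pos [ 759.4 -260.6   88. ] size 50.9 20.0 ang 143.9
px [470.  88.] pos [511.6 -57.8  88. ] size 40.8 26.0 ang 1.7
px [552.  85.] pos [508.1  -3.8  88. ] size 42.1 30.5 ang 1.5
px [572. 180.] pos [589.2  28.   88. ] size 83.2 274.0 ang 15.6
px [518.  12.] pos [464.8 -34.2  88. ] size 29.2 13.2 ang 92.2
px [203. 180.] pos [ 598.2 -237.5   88. ] size 251.7 265.0 ang 5.9
ball [257.62447727 188.82637263]
tcp [ 589.8 -153.2  187.5] [ 179.9   -0.2 -177.8] gap 42.5 t 27.9 F [ 0.9 -1.   0.2]
shift [0.0768 0.1021 0.038 ] turn [ 0.002 -0.004  0.003]
```

View pics/s22.png

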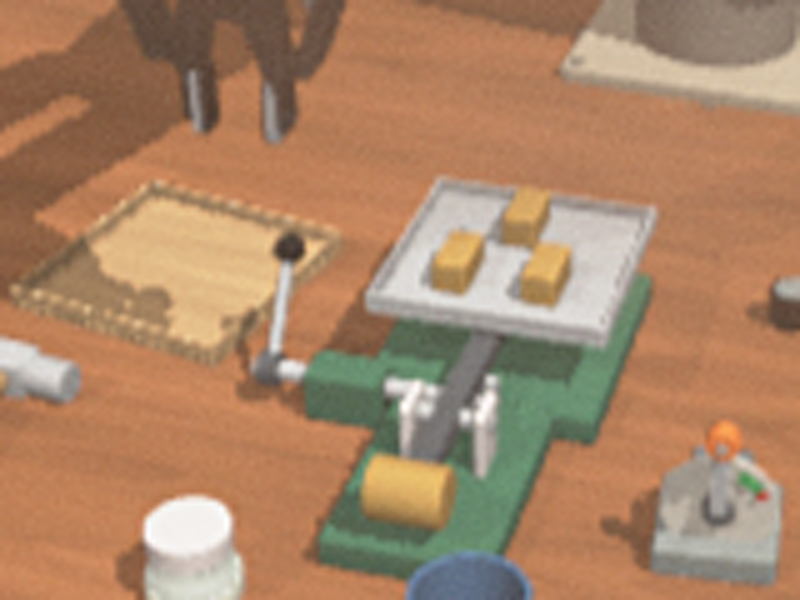

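The ball is back at (289,247), where it started, and the pan is level, so the beam is arrested. Now I'll move the bars to the tray, starting with the one nearest the lever.

Call:
jog_arm:
  targets:
    - [0.025, 0.03, 0, 0, 0, 0, 0.5]
    - [0.05, 0.06, 0.01, 0, 0, 0, 0.5]
    - [0.077, 0.1, 0.03, 0, 0, 0, 0.5]
    - [0.077, 0.1, 0.038, 0, 0, 0, 0.5]
    - [0.077, 0.1, 0.038, 0, 0, 0, 0.5]

```text
time: 28.32
tool_pos: [505.9, -53.9, 147.2]
tcp_rot: [179.8, -0.5, -177.7]
ft_force: [0.4, -0.8, 0.1]
finger_gap: 42.5
```

Call:
jog_arm:
  targets:
    - [0, 0, 0, 0, 0, 0, 0.5]
    - [0, 0, 0, 0, 0, 0, 0.5]
    - [0, 0, 0, 0, 0, 0, 0.5]

```text
time: 28.57
tool_pos: [511.6, -57.7, 153.1]
tcp_rot: [-180.0, 0.1, -177.9]
ft_force: [0.5, -0.0, -0.5]
finger_gap: 42.7
```

```bash
python3 -c "
from wl import *
s=cam('wrist'); save(s,'w23.png'); bars(s,88)
move((510,-54,76),182)"
```

```text
px [456. 386.] pos [639.1  44.4  88. ] size 17.0 42.6 ang 39.1
px [185. 387.] pos [ 646.8 -150.5   88. ] size 43.3 17.2 ang 144.7
px [ 11. 350.] pos [ 621.4 -269.6   88. ] size 14.8 65.1 ang 169.3
px [280. 318.] pos [588.2 -82.7  88. ] size 30.8 59.1 ang 1.4
px [327. 208.] pos [508.7 -53.9  88. ] size 42.7 19.2 ang 1.7
px [415. 206.] pos [5.056e+02 1.000e-01 8.800e+01] size 43.2 23.8 ang 1.6
px [373. 106.] pos [446.9 -30.4  88. ] size 40.0 21.3 ang 2.3
px [320. 194.] pos [518.6 -58.3  88. ] size 337.9 258.0 ang 92.1
tcp [511.6 -57.7 153.2] [-1.800e+02  1.000e-01 -1.779e+02] gap 42.7 t 28.6 F [-0.5 -0.   0.9]
shift [0.0016 0.0038 0.0772] turn [-0.001  0.001  0.002]
```

View pics/w23.png

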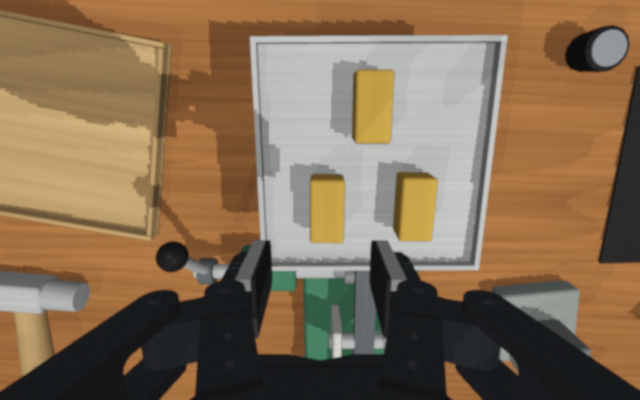

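Bar A is at (327,208). I'll shift 4 mm in tool +y, then descend and grip.

Call:
jog_arm:
  targets:
    - [0.002, 0.004, 0.03, 0, 0, 0, 0.5]
    - [0.002, 0.004, 0.06, 0, 0, 0, 0.5]
    - [0.002, 0.004, 0.074, 0, 0, 0, 0.5]
    - [0.002, 0.004, 0.077, 0, 0, 0, 0.5]
    - [0.002, 0.004, 0.077, 0, 0, 0, 0.5]

```text
time: 29.03
tool_pos: [507.9, -53.2, 74.6]
tcp_rot: [180.0, -0.1, -177.9]
ft_force: [0.4, 0.3, -0.5]
finger_gap: 43.1
```

Call:
jog_arm:
  targets:
    - [0, 0, 0, 0, 0, 0, 0.6]
    - [0, 0, 0, 0, 0, 0, 0.7]
    - [0, 0, 0, 0, 0, 0, 0.8]
    - [0, 0, 0, 0, 0, 0, 0.9]
    - [0, 0, 0, 0, 0, 0, 0.9]

```text
time: 29.45
tool_pos: [509.8, -53.3, 77.0]
tcp_rot: [-179.9, 0.2, -177.8]
ft_force: [0.6, -2.3, 5.3]
finger_gap: 20.1
```

Call:
jog_arm:
  targets:
    - [0, 0, -0.01, 0, 0, 0, 0.9]
    - [0, 0, -0.03, 0, 0, 0, 0.9]
    - [0, 0, -0.06, 0, 0, 0, 0.9]
    - [0, 0, -0.09, 0, 0, 0, 0.9]
    - [0, 0, -0.09, 0, 0, 0, 0.9]

```text
time: 29.87
tool_pos: [511.6, -53.2, 172.6]
tcp_rot: [-179.9, 0.5, -177.8]
ft_force: [1.1, -0.2, 0.3]
finger_gap: 19.7
```

```bash
python3 -c "
from wl import *
s=cam('wrist'); save(s,'w24.png');print(cam('top')['origin'][0])
c=np.array([475,-270]);y=np.radians(-8.1);X=np.array([np.cos(y),np.sin(y)]);Y=np.array([-X[1],X[0]])
for a,b in ((32,-32),(32,32),(-34,0)): print((c+a*X+b*Y).round(1))
t=c+32*X-32*Y
move((t[0],t[1],150),172)"
```

```text
390.9443531677826
[ 502.2 -306.2]
[ 511.2 -242.8]
[ 441.3 -265.2]
tcp [509.3 -52.8 167.3] [-180.     0.2 -177.8] gap 20.5 t 30.0 F [-0.5  0.4 -2. ]
shift [ 0.0169 -0.2529  0.0174] turn [-0.     0.003  0.178]
```

View pics/w24.png

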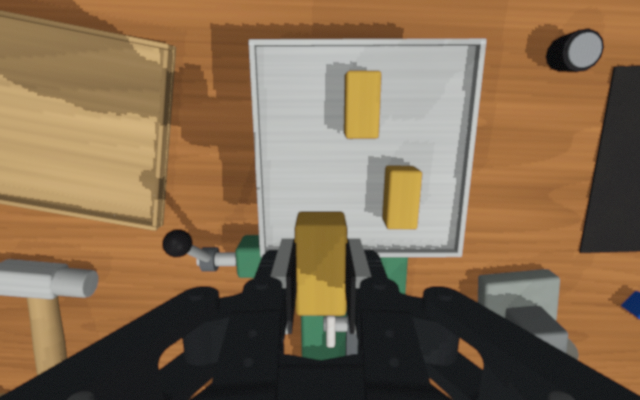

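Call:
jog_arm:
  targets:
    - [0.002, -0.04, 0, 0, 0, 0.03, 0.9]
    - [0.004, -0.08, 0, 0, 0, 0.06, 0.9]
    - [0.007, -0.12, 0, 0, 0, 0.1, 0.9]
    - [0.01, -0.16, 0, 0, 0, 0.14, 0.9]
    - [0.013, -0.2, 0.005, 0, 0, 0.178, 0.9]

```text
time: 30.38
tool_pos: [502.0, -254.4, 159.4]
tcp_rot: [180.0, -0.1, 171.9]
ft_force: [0.8, -0.1, -1.1]
finger_gap: 20.4
```

```bash
python3 -c "
from wl import *
move((502,-306,150),172)"
```

```text
tcp [ 502.  -254.4  159.4] [ 1.800e+02 -1.000e-01  1.719e+02] gap 20.4 t 30.4 F [ 0.8 -0.1 -1.1]
shift [-0.0073 -0.0511  0.0093] turn [ 0.001 -0.001 -0.002]
```

Call:
jog_arm:
  targets:
    - [-0.006, -0.03, 0, 0, 0, 0, 0.9]
    - [-0.0073, -0.051, 0.01, 0, 0, 0, 0.9]
    - [-0.0073, -0.051, 0.03, 0, 0, 0, 0.9]
    - [-0.0073, -0.051, 0.05, 0, 0, 0, 0.9]
    - [-0.0073, -0.051, 0.05, 0, 0, 0, 0.9]

```text
time: 30.8
tool_pos: [499.1, -302.5, 103.5]
tcp_rot: [179.7, -0.5, 171.9]
ft_force: [-1.2, 0.1, -3.0]
finger_gap: 20.2
```

```bash
python3 -c "
from wl import *
s=cam('wrist'); save(s,'w25.png')
s=cam('top'); save(s,'t25.png',(300,150,540,300),3)
move((502,-306,20),172)"
```

```text
tcp [ 501.4 -303.4  108.1] [179.9  -0.3 172. ] gap 20.1 t 30.9 F [ 0.4 -0.6 -1.2]
shift [-0.0013 -0.0028  0.0881] turn [ 0.002 -0.005 -0.   ]
```

View pics/w25.png

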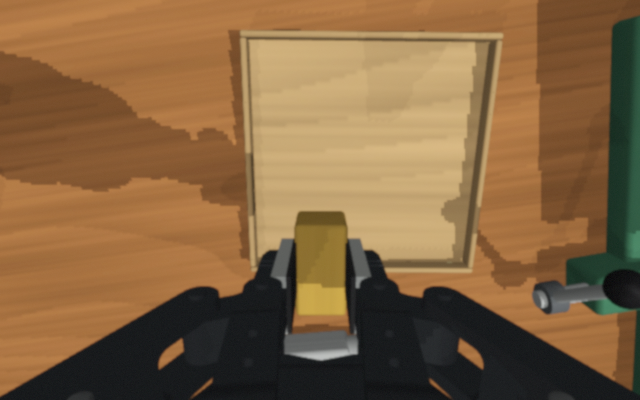

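Call:
jog_arm:
  targets:
    - [0, -0.001, 0.03, 0, 0, 0, 0.9]
    - [0, -0.001, 0.06, 0, 0, 0, 0.9]
    - [0, -0.001, 0.08, 0, 0, 0, 0.9]
    - [0, -0.001, 0.084, 0, 0, 0, 0.9]
    - [0, -0.001, 0.084, 0, 0, 0, 0.9]

```text
time: 31.32
tool_pos: [502.2, -304.6, 25.6]
tcp_rot: [179.9, -0.1, 172.0]
ft_force: [-0.8, 1.0, -0.8]
finger_gap: 20.2
```

Call:
jog_arm:
  targets:
    - [0, 0, 0.002, 0, 0, 0, 0.9]
    - [0, 0, 0.004, 0, 0, 0, 0.9]
    - [0, 0, 0.006, 0, 0, 0, 0.9]
    - [0, 0, 0.006, 0, 0, 0, 0.9]
    - [0, 0, 0.006, 0, 0, 0, 0.9]

```text
time: 31.73
tool_pos: [503.3, -305.9, 21.1]
tcp_rot: [-180.0, 0.1, 172.0]
ft_force: [-0.0, -0.1, -1.2]
finger_gap: 20.0
```

Call:
jog_arm:
  targets:
    - [0, 0, 0.002, 0, 0, 0, 0.9]
    - [0, 0, 0.004, 0, 0, 0, 0.9]
    - [0, 0, 0.005, 0, 0, 0, 0.9]
    - [0, 0, 0.005, 0, 0, 0, 0.9]
    - [0, 0, 0.005, 0, 0, 0, 0.9]

```text
time: 32.15
tool_pos: [503.3, -305.9, 16.6]
tcp_rot: [-180.0, 0.0, 172.0]
ft_force: [-3.7, 2.4, 9.9]
finger_gap: 20.3
```

Call:
jog_arm:
  targets:
    - [0, 0, 0.001, 0, 0, 0, 0.9]
    - [0, 0, 0.002, 0, 0, 0, 0.9]
    - [0, 0, 0.002, 0, 0, 0, 0.9]

```text
time: 32.4
tool_pos: [503.4, -305.9, 16.5]
tcp_rot: [-180.0, 0.0, 172.0]
ft_force: [-11.5, 9.6, 28.0]
finger_gap: 20.1
```

Touched down. I'll release and retreat.

Call:
jog_arm:
  targets:
    - [0, 0, -0.002, 0, 0, 0, 0.7]
    - [0, 0, -0.002, 0, 0, 0, 0.58]
    - [0, 0, -0.002, 0, 0, 0, 0.58]
    - [0, 0, -0.03, 0, 0, 0, 0.55]
    - [0, 0, -0.07, 0, 0, 0, 0.5]

```text
time: 32.82
tool_pos: [499.4, -303.1, 78.4]
tcp_rot: [179.7, -0.5, 172.0]
ft_force: [-0.1, -0.6, -0.6]
finger_gap: 42.5
```

Call:
jog_arm:
  targets:
    - [0, 0, -0.03, 0, 0, 0, 0.5]
    - [0, 0, -0.07, 0, 0, 0, 0.5]
    - [0, 0, -0.07, 0, 0, 0, 0.5]

```text
time: 33.07
tool_pos: [506.8, -308.4, 162.5]
tcp_rot: [-179.7, 0.6, 172.0]
ft_force: [1.2, -0.8, 1.1]
finger_gap: 43.1
```

```bash
python3 -c "
from wl import *
s=cam('wrist'); save(s,'w26.png')
move((506,1,155),182)"
```

```text
tcp [ 505.9 -307.8  159. ] [-179.7    0.5  172. ] gap 42.5 t 33.1 F [ 1.2 -0.3 -0.3]
shift [0.0429 0.3058 0.0022] turn [-0.005  0.008 -0.175]
```

View pics/w26.png

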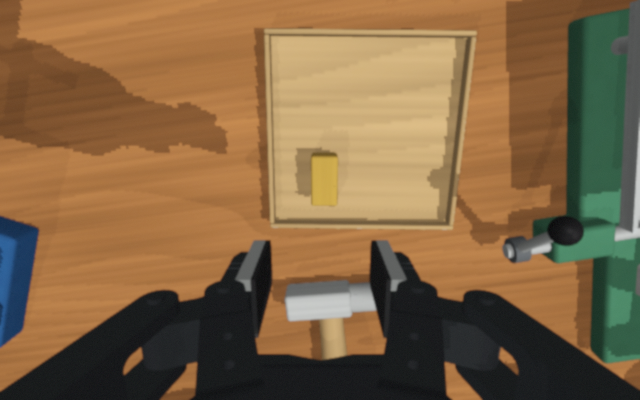

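The first bar is in the tray at (324,180). Next is bar B on the pan.

Call:
jog_arm:
  targets:
    - [0.005, 0.04, 0, 0, 0, -0.03, 0.5]
    - [0.01, 0.08, 0, 0, 0, -0.07, 0.5]
    - [0.016, 0.12, 0, 0, 0, -0.11, 0.5]
    - [0.022, 0.16, 0, 0, 0, -0.15, 0.5]
    - [0.028, 0.2, 0, 0, 0, -0.175, 0.5]

```text
time: 33.53
tool_pos: [502.1, -101.9, 151.9]
tcp_rot: [180.0, -0.1, -177.9]
ft_force: [0.4, 0.8, 0.5]
finger_gap: 42.6
```

Call:
jog_arm:
  targets:
    - [0, 0.04, 0, 0, 0, 0, 0.5]
    - [0, 0.08, 0, 0, 0, 0, 0.5]
    - [0, 0.105, 0, 0, 0, 0, 0.5]
    - [0, 0.105, 0, 0, 0, 0, 0.5]
    - [0, 0.105, 0, 0, 0, 0, 0.5]

```text
time: 33.95
tool_pos: [498.7, 2.7, 152.1]
tcp_rot: [180.0, -0.1, -177.8]
ft_force: [0.2, -1.2, 0.1]
finger_gap: 42.7
```

Call:
jog_arm:
  targets:
    - [0, 0, 0, 0, 0, 0, 0.5]
    - [0, 0, 0, 0, 0, 0, 0.5]

```text
time: 34.12
tool_pos: [499.2, 0.4, 152.7]
tcp_rot: [-180.0, -0.1, -178.0]
ft_force: [-0.1, -0.2, 0.1]
finger_gap: 42.6
```

```bash
python3 -c "
from wl import *
s=cam('wrist'); save(s,'w27.png'); bars(s,88)
move((507,2,76),182)"
```

```text
px [186. 385.] pos [632.1 -91.5  88. ] size 39.3 16.6 ang 145.5
px [368. 320.] pos [574.1  34.6  88. ] size 22.9 53.6 ang 4.7
px [324. 222.] pos [505.3   2.7  88. ] size 19.4 43.5 ang 2.8
px [274. 125.] pos [446.7 -28.5  88. ] size 21.3 40.1 ang 3.4
px [320. 194.] pos [ 5.062e+02 -2.000e-01  8.800e+01] size 337.6 258.1 ang 91.9
tcp [4.993e+02 2.000e-01 1.528e+02] [-180.    -0.  -178.1] gap 42.8 t 34.2 F [ 0.  -0.9 -0.7]
shift [-0.0078  0.0016  0.0768] turn [-0.    -0.001 -0.001]
```

View pics/w27.png

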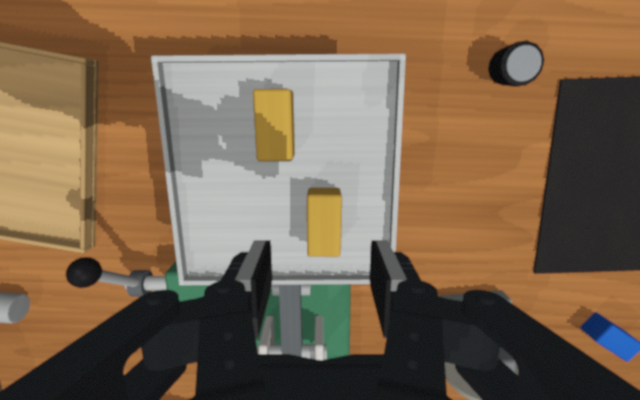

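Bar B is at (324,222). I'll shift 7 mm forward and descend.

Call:
jog_arm:
  targets:
    - [-0.007, 0.002, 0.03, 0, 0, 0, 0.5]
    - [-0.007, 0.002, 0.06, 0, 0, 0, 0.5]
    - [-0.007, 0.002, 0.074, 0, 0, 0, 0.5]
    - [-0.007, 0.002, 0.077, 0, 0, 0, 0.5]
    - [-0.007, 0.002, 0.077, 0, 0, 0, 0.5]

```text
time: 34.58
tool_pos: [505.2, 2.7, 75.0]
tcp_rot: [180.0, -0.2, -178.1]
ft_force: [0.4, -0.5, 1.0]
finger_gap: 42.7
```

Call:
jog_arm:
  targets:
    - [0, 0, 0, 0, 0, 0, 0.6]
    - [0, 0, 0, 0, 0, 0, 0.7]
    - [0, 0, 0, 0, 0, 0, 0.8]
    - [0, 0, 0, 0, 0, 0, 0.9]
    - [0, 0, 0, 0, 0, 0, 0.9]

```text
time: 35.0
tool_pos: [507.6, 3.1, 77.9]
tcp_rot: [-180.0, 0.2, -178.0]
ft_force: [-0.2, -1.9, 5.1]
finger_gap: 20.4
```

Call:
jog_arm:
  targets:
    - [0, 0, -0.01, 0, 0, 0, 0.9]
    - [0, 0, -0.03, 0, 0, 0, 0.9]
    - [0, 0, -0.06, 0, 0, 0, 0.9]
    - [0, 0, -0.09, 0, 0, 0, 0.9]
    - [0, 0, -0.09, 0, 0, 0, 0.9]

```text
time: 35.42
tool_pos: [509.6, 3.5, 173.5]
tcp_rot: [-179.9, 0.5, -178.0]
ft_force: [1.3, 0.2, 0.6]
finger_gap: 20.2
```

```bash
python3 -c "
from wl import *
s=cam('wrist'); save(s,'w28.png')
move((511,-243,150),172)"
```

```text
tcp [508.7   3.5 170.7] [-180.     0.4 -178. ] gap 20.0 t 35.5 F [ 0.3  1.4 -0.9]
shift [ 0.0066 -0.2464  0.0209] turn [-0.     0.007  0.175]
```

View pics/w28.png

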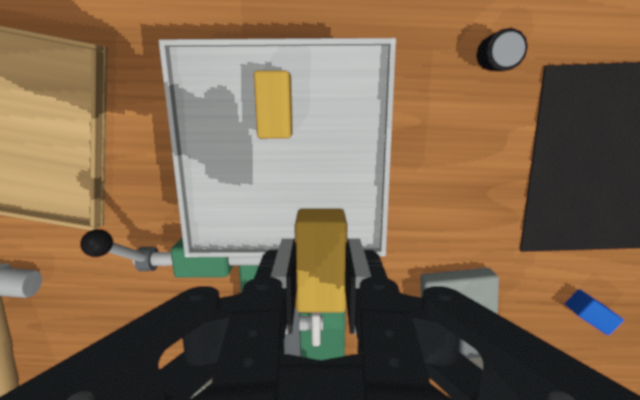

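Call:
jog_arm:
  targets:
    - [0.001, -0.04, 0, 0, 0, 0.03, 0.9]
    - [0.002, -0.08, 0, 0, 0, 0.06, 0.9]
    - [0.003, -0.12, 0, 0, 0, 0.1, 0.9]
    - [0.005, -0.16, 0, 0, 0, 0.14, 0.9]
    - [0.006, -0.2, 0.005, 0, 0, 0.175, 0.9]

```text
time: 35.88
tool_pos: [506.8, -198.0, 161.1]
tcp_rot: [180.0, -0.0, 171.9]
ft_force: [0.9, 0.8, -0.7]
finger_gap: 19.7
```

Call:
jog_arm:
  targets:
    - [-0.002, -0.03, 0, 0, 0, 0, 0.9]
    - [-0.006, -0.05, 0, 0, 0, 0, 0.9]
    - [-0.006, -0.05, 0, 0, 0, 0, 0.9]
    - [-0.006, -0.05, 0, 0, 0, 0, 0.9]

```text
time: 36.22
tool_pos: [505.3, -247.3, 159.9]
tcp_rot: [179.9, -0.1, 171.9]
ft_force: [0.4, -0.0, -2.0]
finger_gap: 20.1
```

```bash
python3 -c "
from wl import *
s=cam('wrist'); save(s,'w29.png')
move((510,-248,26),172)"
```

```text
tcp [ 505.5 -246.3  160. ] [ 1.799e+02 -1.000e-01  1.719e+02] gap 20.2 t 36.3 F [-0.6  0.1 -2.4]
shift [-0.005  -0.0013  0.134 ] turn [ 0.002 -0.002 -0.001]
```

View pics/w29.png

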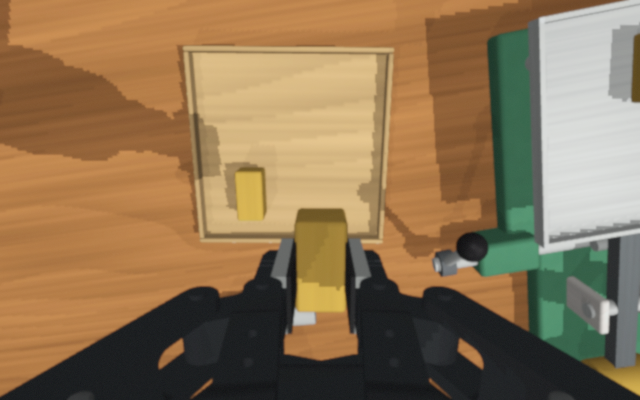

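Call:
jog_arm:
  targets:
    - [-0.003, -0.001, 0.035, 0, 0, 0, 0.9]
    - [-0.003, -0.001, 0.07, 0, 0, 0, 0.9]
    - [-0.003, -0.001, 0.105, 0, 0, 0, 0.9]
    - [-0.003, -0.001, 0.125, 0, 0, 0, 0.9]
    - [-0.003, -0.001, 0.132, 0, 0, 0, 0.9]

```text
time: 36.68
tool_pos: [505.9, -244.6, 24.2]
tcp_rot: [179.8, -0.4, 172.1]
ft_force: [-0.1, -0.7, -2.2]
finger_gap: 20.2
```

Call:
jog_arm:
  targets:
    - [0, 0, 0, 0, 0, 0, 0.9]
    - [0, 0, 0.002, 0, 0, 0, 0.9]
    - [0, 0, 0.005, 0, 0, 0, 0.9]
    - [0, 0, 0.007, 0, 0, 0, 0.9]
    - [0, 0, 0.007, 0, 0, 0, 0.9]

```text
time: 37.1
tool_pos: [510.0, -248.7, 23.4]
tcp_rot: [-180.0, 0.1, 172.0]
ft_force: [-1.3, -0.1, -1.9]
finger_gap: 20.3
```

Call:
jog_arm:
  targets:
    - [0, 0, 0.001, 0, 0, 0, 0.9]
    - [0, 0, 0.003, 0, 0, 0, 0.9]
    - [0, 0, 0.004, 0, 0, 0, 0.9]
    - [0, 0, 0.004, 0, 0, 0, 0.9]

```text
time: 37.43
tool_pos: [508.9, -248.3, 18.1]
tcp_rot: [180.0, -0.0, 172.0]
ft_force: [-0.5, -1.1, -1.8]
finger_gap: 19.8
```

Call:
jog_arm:
  targets:
    - [0, 0, 0.001, 0, 0, 0, 0.9]
    - [0, 0, 0.002, 0, 0, 0, 0.9]
    - [0, 0, 0.003, 0, 0, 0, 0.9]
    - [0, 0, 0.003, 0, 0, 0, 0.9]

```text
time: 37.77
tool_pos: [509.3, -248.5, 17.2]
tcp_rot: [-180.0, -0.0, 172.0]
ft_force: [-8.7, 3.8, 17.0]
finger_gap: 19.7
```

Call:
jog_arm:
  targets:
    - [0, 0, -0.001, 0, 0, 0, 0.7]
    - [0, 0, -0.001, 0, 0, 0, 0.58]
    - [0, 0, -0.001, 0, 0, 0, 0.58]
    - [0, 0, -0.03, 0, 0, 0, 0.58]
    - [0, 0, -0.07, 0, 0, 0, 0.5]

```text
time: 38.18
tool_pos: [505.6, -246.3, 81.1]
tcp_rot: [179.8, -0.5, 172.0]
ft_force: [0.3, -1.4, 0.2]
finger_gap: 42.4
```

Call:
jog_arm:
  targets:
    - [0, 0, -0.03, 0, 0, 0, 0.5]
    - [0, 0, -0.07, 0, 0, 0, 0.5]
    - [0, 0, -0.07, 0, 0, 0, 0.5]

```text
time: 38.43
tool_pos: [513.3, -250.8, 164.6]
tcp_rot: [-179.7, 0.7, 172.0]
ft_force: [1.6, -0.1, 1.6]
finger_gap: 42.6
```

```bash
python3 -c "
from wl import *
s=cam('wrist'); save(s,'w30.png')
move((449,-29,155),182)"
```

```text
tcp [ 512.4 -250.3  161.2] [-179.8    0.5  172. ] gap 42.8 t 38.5 F [ 0.1 -1.1 -0.1]
shift [0.0936 0.2103 0.0045] turn [-0.005  0.009 -0.175]
```

View pics/w30.png

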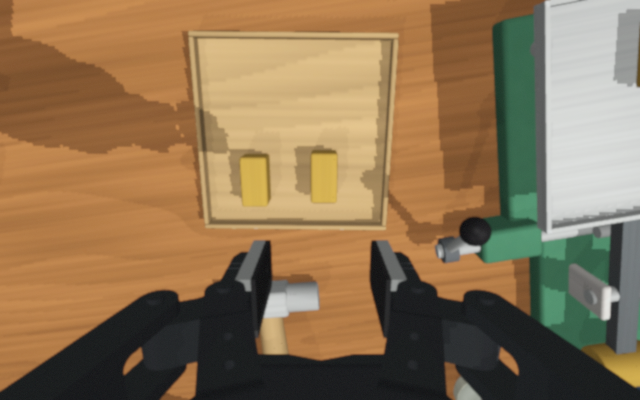

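Two bars are in the tray, at (255,181) and (324,177). Now the last one.

Call:
jog_arm:
  targets:
    - [0.016, 0.035, 0, 0, 0, -0.04, 0.5]
    - [0.032, 0.07, 0, 0, 0, -0.08, 0.5]
    - [0.048, 0.105, 0, 0, 0, -0.12, 0.5]
    - [0.064, 0.14, 0, 0, 0, -0.16, 0.5]
    - [0.08, 0.175, 0, 0, 0, -0.175, 0.5]

```text
time: 38.9
tool_pos: [453.0, -62.4, 154.1]
tcp_rot: [180.0, -0.1, -177.9]
ft_force: [0.8, 0.1, 1.4]
finger_gap: 42.8
```

Call:
jog_arm:
  targets:
    - [0.005, 0.035, 0, 0, 0, 0, 0.5]
    - [0.007, 0.037, 0, 0, 0, 0, 0.5]
    - [0.007, 0.037, 0, 0, 0, 0, 0.5]
    - [0.007, 0.037, 0, 0, 0, 0, 0.5]
    - [0.007, 0.037, 0, 0, 0, 0, 0.5]

```text
time: 39.32
tool_pos: [446.1, -28.0, 154.9]
tcp_rot: [-180.0, -0.0, -178.0]
ft_force: [-0.6, 0.1, 0.1]
finger_gap: 42.6
```

```bash
python3 -c "
from wl import *
s=cam('wrist'); save(s,'w31.png'); bars(s,88)
move((448,-29,76),182)"
```

```text
px [185. 387.] pos [ 582.7 -122.    88. ] size 43.0 17.4 ang 144.4
px [ 59. 318.] pos [ 528.5 -203.6   88. ] size 35.7 81.5 ang 81.4
px [ 62. 248.] pos [ 476.7 -193.    88. ] size 25.8 38.9 ang 171.8
px [  8. 240.] pos [ 472.3 -226.7   88. ] size 10.6 37.4 ang 169.0
px [318. 209.] pos [444.6 -29.6  88. ] size 19.4 43.1 ang 2.6
px [320. 187.] pos [447.5 -28.7  88. ] size 341.2 247.5 ang 92.0
tcp [446.2 -28.2 155. ] [-180.    -0.  -178.1] gap 42.8 t 39.4 F [ 0.3 -0.1  0.5]
shift [-0.0018 -0.0009  0.079 ] turn [-0.    -0.    -0.001]
```

View pics/w31.png

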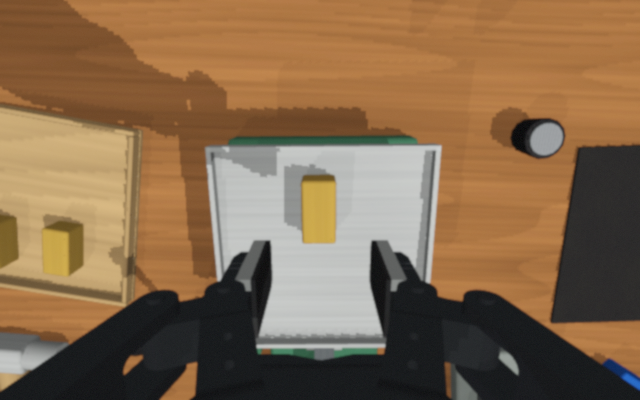

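The last bar is centred at (318,209). I'll descend and grip.

Call:
jog_arm:
  targets:
    - [-0.001, -0.001, 0.03, 0, 0, 0, 0.5]
    - [-0.001, -0.001, 0.06, 0, 0, 0, 0.5]
    - [-0.001, -0.001, 0.075, 0, 0, 0, 0.5]
    - [-0.001, -0.001, 0.079, 0, 0, 0, 0.5]
    - [-0.001, -0.001, 0.079, 0, 0, 0, 0.5]

```text
time: 39.78
tool_pos: [445.9, -28.8, 74.9]
tcp_rot: [180.0, -0.2, -178.1]
ft_force: [-0.3, -0.8, 0.1]
finger_gap: 42.3
```

Call:
jog_arm:
  targets:
    - [0, 0, 0, 0, 0, 0, 0.6]
    - [0, 0, 0, 0, 0, 0, 0.7]
    - [0, 0, 0, 0, 0, 0, 0.8]
    - [0, 0, 0, 0, 0, 0, 0.9]
    - [0, 0, 0, 0, 0, 0, 0.9]

```text
time: 40.2
tool_pos: [448.3, -28.6, 77.7]
tcp_rot: [-179.9, 0.2, -178.0]
ft_force: [2.1, -1.4, 2.3]
finger_gap: 20.1
```

Call:
jog_arm:
  targets:
    - [0, 0, -0.01, 0, 0, 0, 0.9]
    - [0, 0, -0.03, 0, 0, 0, 0.9]
    - [0, 0, -0.06, 0, 0, 0, 0.9]
    - [0, 0, -0.09, 0, 0, 0, 0.9]
    - [0, 0, -0.09, 0, 0, 0, 0.9]

```text
time: 40.62
tool_pos: [450.2, -28.4, 173.3]
tcp_rot: [-179.9, 0.5, -178.0]
ft_force: [0.7, -0.7, -0.6]
finger_gap: 20.3
```

```bash
python3 -c "
from wl import *
s=cam('wrist'); save(s,'w32.png')
move((442,-268,150),172)"
```

```text
tcp [449.4 -28.3 170.6] [-179.9    0.4 -178. ] gap 20.3 t 40.7 F [ 0.1  0.7 -1.8]
shift [ 0.016  -0.2393  0.0208] turn [-0.001  0.007  0.175]
```

View pics/w32.png

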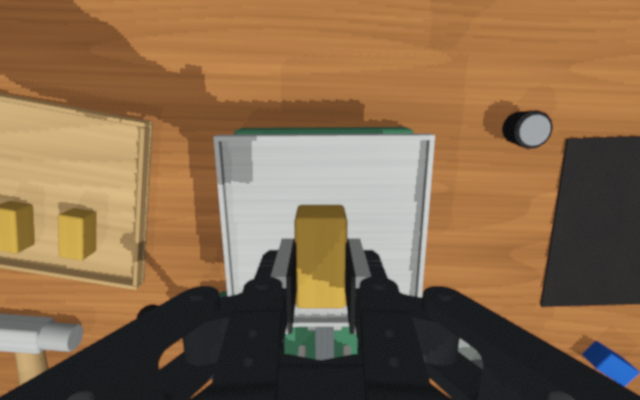

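Call:
jog_arm:
  targets:
    - [0.003, -0.04, 0, 0, 0, 0.03, 0.9]
    - [0.006, -0.08, 0, 0, 0, 0.06, 0.9]
    - [0.009, -0.12, 0, 0, 0, 0.1, 0.9]
    - [0.012, -0.16, 0, 0, 0, 0.14, 0.9]
    - [0.016, -0.2, 0.005, 0, 0, 0.175, 0.9]

```text
time: 41.08
tool_pos: [437.6, -230.0, 161.2]
tcp_rot: [180.0, 0.0, 171.9]
ft_force: [0.8, -0.7, -1.1]
finger_gap: 19.9
```

Call:
jog_arm:
  targets:
    - [-0.002, -0.03, 0, 0, 0, 0, 0.9]
    - [-0.003, -0.038, 0, 0, 0, 0, 0.9]
    - [-0.003, -0.038, 0, 0, 0, 0, 0.9]
    - [-0.003, -0.038, 0, 0, 0, 0, 0.9]

```text
time: 41.42
tool_pos: [435.1, -265.9, 160.3]
tcp_rot: [179.9, -0.1, 171.9]
ft_force: [-0.9, 0.2, -1.7]
finger_gap: 20.1
```

```bash
python3 -c "
from wl import *
s=cam('wrist'); save(s,'w33.png')
move((442,-268,26),172)"
```

```text
tcp [ 435.4 -265.3  160.5] [ 1.799e+02 -1.000e-01  1.720e+02] gap 20.0 t 41.5 F [ 0.1 -0.1 -1.2]
shift [-0.0071 -0.0019  0.1345] turn [ 0.002 -0.001  0.   ]
```

View pics/w33.png

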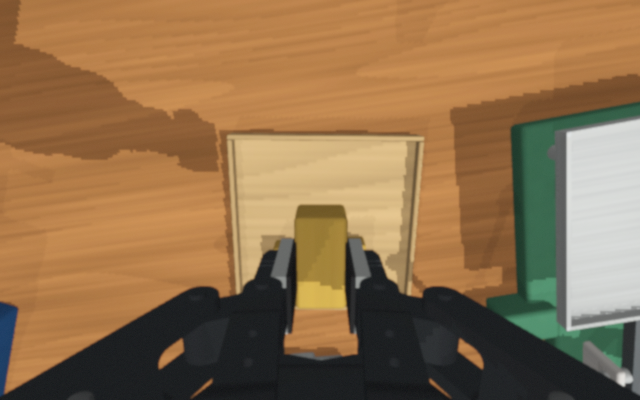

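Call:
jog_arm:
  targets:
    - [-0.005, -0.002, 0.035, 0, 0, 0, 0.9]
    - [-0.005, -0.002, 0.07, 0, 0, 0, 0.9]
    - [-0.005, -0.002, 0.105, 0, 0, 0, 0.9]
    - [-0.005, -0.002, 0.125, 0, 0, 0, 0.9]
    - [-0.005, -0.002, 0.132, 0, 0, 0, 0.9]

```text
time: 41.88
tool_pos: [437.9, -265.3, 24.9]
tcp_rot: [179.8, -0.4, 172.1]
ft_force: [0.5, 1.1, -2.2]
finger_gap: 20.0
```

Call:
jog_arm:
  targets:
    - [0, 0, 0, 0, 0, 0, 0.9]
    - [0, 0, 0.003, 0, 0, 0, 0.9]
    - [0, 0, 0.006, 0, 0, 0, 0.9]
    - [0, 0, 0.01, 0, 0, 0, 0.9]
    - [0, 0, 0.01, 0, 0, 0, 0.9]

```text
time: 42.3
tool_pos: [441.0, -269.6, 20.0]
tcp_rot: [-180.0, 0.1, 172.0]
ft_force: [0.9, 0.8, -2.2]
finger_gap: 20.3
```

Call:
jog_arm:
  targets:
    - [0, 0, 0.001, 0, 0, 0, 0.9]
    - [0, 0, 0.003, 0, 0, 0, 0.9]
    - [0, 0, 0.003, 0, 0, 0, 0.9]
    - [0, 0, 0.003, 0, 0, 0, 0.9]

```text
time: 42.63
tool_pos: [441.1, -269.8, 17.2]
tcp_rot: [-180.0, 0.1, 172.0]
ft_force: [-0.1, 0.9, 5.1]
finger_gap: 19.8
```

Call:
jog_arm:
  targets:
    - [0, 0, 0, 0, 0, 0, 0.7]
    - [0, 0, 0, 0, 0, 0, 0.58]
    - [0, 0, 0, 0, 0, 0, 0.58]
    - [0, 0, -0.03, 0, 0, 0, 0.58]
    - [0, 0, -0.07, 0, 0, 0, 0.5]

```text
time: 43.05
tool_pos: [437.2, -266.9, 82.6]
tcp_rot: [179.7, -0.5, 172.0]
ft_force: [1.2, -1.9, -0.3]
finger_gap: 42.7
```

Call:
jog_arm:
  targets:
    - [0.01, 0, -0.03, 0, 0, 0, 0.5]
    - [0.03, 0, -0.07, 0, 0, 0, 0.5]
    - [0.05, 0, -0.1, 0, 0, 0, 0.5]
    - [0.05, 0, -0.12, 0, 0, 0, 0.5]
    - [0.05, 0, -0.12, 0, 0, 0, 0.5]

```text
time: 43.47
tool_pos: [392.5, -264.2, 212.4]
tcp_rot: [-179.7, 0.5, 171.9]
ft_force: [-0.1, -0.7, 0.7]
finger_gap: 42.6
```

```bash
python3 -c "
from wl import *
s=cam('scene'); save(s,'s34.png',(170,130,410,310),3.3)
s=cam('wrist'); save(s,'w34.png')"
```

```text
(no output)
```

View pics/s34.png

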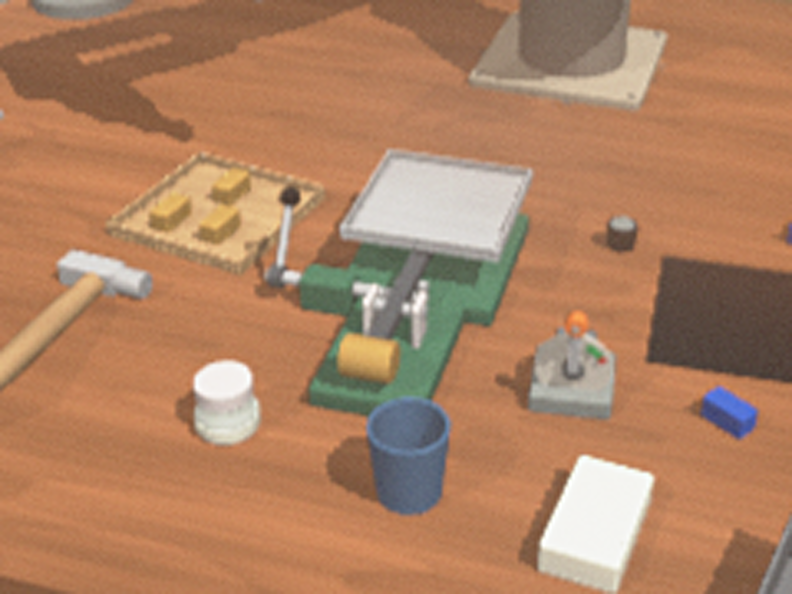

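View pics/w34.png

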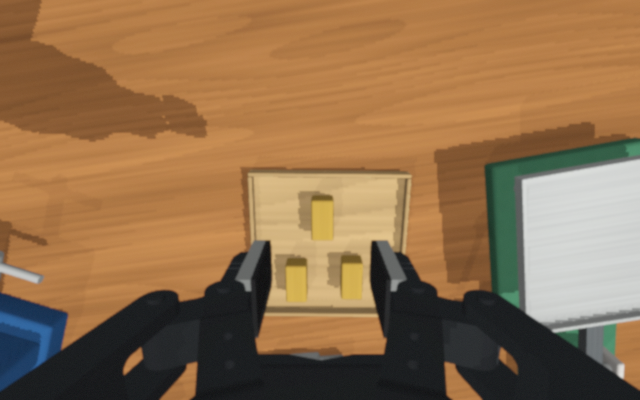

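All three bars lie flat inside the tray at wrist-view pixels (322,217), (296,281) and (352,277). The lever is arrested, the pan is level and the roller is upright. I'll let things settle, take a last check, then hand in.

Call:
jog_arm:
  targets:
    - [0, 0, 0, 0, 0, 0, 0.5]
    - [0, 0, 0, 0, 0, 0, 0.5]
    - [0, 0, 0, 0, 0, 0, 0.5]
    - [0, 0, 0, 0, 0, 0, 0.5]
    - [0, 0, 0, 0, 0, 0, 0.5]

```text
time: 43.98
tool_pos: [390.7, -262.0, 205.4]
tcp_rot: [180.0, -0.1, 172.0]
ft_force: [-0.1, -0.2, -0.0]
finger_gap: 42.5
```

```bash
python3 -c "
from wl import *
s=cam('wrist'); c=np.array([475,-270]);y=np.radians(-8.1);X=np.array([np.cos(y),np.sin(y)]);Y=np.array([-X[1],X[0]])
for p in ((322,217),(296,281),(352,277)):
    d=ray(s,*p,24)[:2]-c; print('tray frame',(d@X).round(1),(d@Y).round(1))
st=r.sense(); print(st['ft_force'].round(1),st['qd'].round(2),st['time'])
print(r.hand_in())"
```

```text
tray frame -42.6 -2.5
tray frame 26.3 -28.8
tray frame 21.7 28.2
[-0.7  0.   0.5] [-0.04 -0.23 -0.26  0.03 -0.   -0.05] 44.0333
the job is handed in; nothing more can be done
None
```

I weighed and logged the batch and handed the job in at about 44 s; the hand-in gave no verdict. There were three brass bars on the mat. I put them on the arrested pan, threw the lever over so the loaded pan sank, and held the roller at about 0.67 rad for about 1.7 s. After it sprang back I returned the lever to its stop and moved the three bars into the tray.

**Last checks:**
- **Bars:** all three lie flat in the tray, within about 43 mm of its centre both ways.
- **Balance and recorder:** the lever ball is back at its starting position, the pan is level and the roller is upright.
- **Robot and bench:** the robot was touching nothing (wrist force about 0 N). The bystanders in the last scene view showed no sign of having moved; the pliers and file were not in that crop.

**Small disagreements:** wrist and top views differed by 3–4 mm on bar positions. The arm also overshot by a few millimetres after fast moves before settling. Neither affected a grasp or a placing.

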